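Make up two pallets for the measuring machine

ROBOT

A 6-joint arm with a two-finger parallel gripper is mounted at the origin on the work surface. World frame = base frame: x ahead of the robot, y to its left, z up, the work surface at z = 0. Lengths are in m, angles in rad, forces in N, time in s.
With the tool pointing down it reaches from about 0.225 to 0.875 m from the base axis. Payload 3.4 kg.
Tool frame: the origin (TCP) lies between the finger pads; the fingertips stand 25 mm ahead of it and the grasp point (between the pads) lies 6 mm ahead of it (manip.tips_ahead is the distance from the TCP to the fingertips, in m); z points along the fingers, x is the direction in which the jaws open and shut, and the axes are right-handed (so a half turn about z gives the same grasp; the last joint's range is limited). The gripper opens to 85 mm and grips with 20 to 120 N. Pads are 22 mm wide; open, the fingers measure 114 mm over their backs; the gripper's body (76 mm by 85 mm) begins 54 mm behind the grasp point. The pads swing forward as they close: fully open they stand 13 mm farther back than shut.
Start: joints at [1.005, 0.276, 1.505, -0, 1.361, -0.121], TCP at [0.247, 0.519, 0.228] pointing down, gripper open.
Joint ranges: [-2.89, 2.89], [-0.75, 2.08], [0.22, 2.7], [-1.18, 4.32], [0.11, 2.71], [-2.7, 2.7]. Speed limits (rad/s): [2.57, 2.57, 3.14, 3.14, 3.14, 3.14].

INTERFACE

Orientations are given as a unit quaternion [w, x, y, z].
In Python, from rig import manip gives the robot as it stands. The module is installed in compiled form; this text tells all that it offers.
- The arm moves only by the tool send_rows, never from a script. Its argument "plan" is a list of rows, each an object with "linear": the shift along the tool's x, y, z in m, a list of three; "delta_rot": the turn, a rotation vector about the tool's x, y, z in degrees, a list of three; "fingers": the finger opening in m, from 0 to 0.0854. A call has 1 to 12 rows; each row shifts and turns the pose as measured when the row begins, along the tool's axes as they then stand; what a row does not reach is not made up. A row lasts 1/12 s, in which the tool goes at most 41.7 mm and 7.16 degrees, less where a joint would pass 70% of its speed; a pose out of reach is approached as far as the arm can. A call with a gripper value outside its range is refused whole. The fingers move at their own pace and stop on an object; "force" is the grip in N (left out, the last holds). Time passes only in rows, so rows that do not move let the fingers close. It gives the time, the measured TCP pose, the force and the opening at its end, in the units of the state.
- manip.get_state(): the state, without advancing time (a new reading comes with each control period).
- manip.get_image(name): name is "scene" or "top"; returns the picture (420x560x3 uint8, red, green, blue); there is no depth.
- manip.camera_info(name): a dict with "K" (3x3 intrinsics, pixels), "rvec" (rotation vector, rad) and "tvec" (3), from world to camera coordinates, as OpenCV has them. Camera axes: x right, y down, z forward; pixel columns grow to the right and rows downward; lengths in m; the calibration is good to about 2 mm. A picture is of the moment at which its call begins. camera_info takes no time and is no camera call.
- manip.sign_off(): hands the job in, once; it reports no verdict.
Trained networks look in the newest picture that a camera, given by its name, has taken for a name from the list of things; names that differ only in an ending like _2 or _b are one class to them, and where a whole thing is asked for, a point or a joint stands for the part that bears it (a point fixed in the world has none). Each returns a list of dicts, best first, with "p" (0 to 1); they miss things now and then, are a little off and sometimes report something else, mostly with a low value. They report only what shows in the picture. A call takes as long as a camera call. They do not tell look-alikes from the thing itself.
- manip.find_in(thing, camera): "extent" ([left, top, right, bottom] in pixels, round what is visible of it).
- manip.masks_of(thing, camera): "pixels" (420x560 bool, what is visible of it) and "extent" ([left, top, right, bottom] in pixels, round what is visible of it).
The state is a dict: "clock": time; "qpos": joint angles; "qd": joint speeds; "effort": joint torques, N m; "position": TCP position; "ee_rot": TCP orientation; "contact_force": force on the tool from outside, world axes, zero at the start; "moment": the same for the moment, N m; "width": finger opening in m.
Only numpy, scipy, OpenCV 4.12 (cv2) and the standard library are available. Lean on these libraries where they do the work, as an engineer would, in place of code of your own. Each camera call takes 0.05 s, during which the arm holds its last target. There are 200 camera calls.

TASK

Make up the two pallets for the measuring machine. On the pallet with the round pad, stand the aluminium riser ring on the middle of the pad, seat the flange in it hub down, and put the brass cap over the flange's neck; on the pallet with the post, thread the large steel setting ring down onto the plate and the small one on top of it. Set each piece down rather than dropping it, let go of everything, and neither knock over nor shift the black lens that stands among them.

Things in the scene. Friction and masses are not known exactly. Their poses are not given: they have to be found in the camera images.
- job_pad (a point): centre of the top of the round dark pad (80 mm across, 4 mm thick) on the middle of the job pallet, a fixed aluminium plate 120 x 120 x 10 mm. The point is 14 mm above the table; z is up, x and y run along the plate's edges. It is the flat place for the riser; nothing locates the riser there.
- post_foot (a point): foot of the upright steel post on the middle of the master pallet, a fixed aluminium plate 110 x 110 x 10 mm. The point is on the plate's upper face, 10 mm above the table; z is up. The post is 18 mm thick and stands 46 mm above this point, its last 6 mm tapering to 10 mm.
- riser_mid (a point): riser: a loose, plain aluminium ring (short tube) open at both ends, 62 mm outside, 48 mm bore, 36 mm high, 0.16 kg. The point is on its axis half-way up, 18 mm above its foot; z along its axis. It stands on end; either end may be up.
- flange_neck (a point): flange: loose turned steel part, 0.45 kg, 62 mm high, standing hub down. From below: hub 36 mm wide, 10 mm high; disc 76 mm wide, 8 mm thick, four dark dots on it; neck 30 mm wide, 44 mm tall (grip here). Point: on the axis half-way up the neck, 40 mm above its foot, 22 mm above the disc; z up. The hub enters the riser's bore with 6 mm to spare all round; the disc rests on the riser's rim.
- cap_mid (a point): cap: loose round brass cap, 58 mm outside, 42 mm high, 0.40 kg, closed on top, standing open end down. Its hollow is 48 mm wide, 26 mm deep from the rim. Point: on its axis half-way up, 21 mm above the rim; z up. It goes over the flange's neck with 9 mm to spare all round, until the ceiling of the hollow rests on the top of the neck.
- ring_large_mid (a point): large setting ring: a loose steel ring lying flat, 60 mm outside, 34 mm bore, 30 mm high, 0.42 kg. The point is on its axis half-way up, 15 mm above its underside; z along its axis. Either face may be up.
- ring_small_mid (a point): small setting ring: a loose steel ring lying flat, 46 mm outside, 30 mm bore, 24 mm high, 0.17 kg. The point is on its axis half-way up, 12 mm above its underside; z along its axis. Either face may be up.
- lens_mid (a point): objective lens, to be left alone: loose, black, round, standing upright, 42 mm across and 58 mm high, with an aluminium band near its foot and glass on top. The point is on its axis half-way up.
Mind the look-alikes: they are no part of the job. Leave any turquoise look-alike of the part that bears flange_neck alone.

How it is judged:
By the outcome, as a careful person would: the job done as asked, in the order asked, and still so for the second after the job is handed in, with the robot touching nothing.
It also fails if it takes over 141 s, if anything falls off the work surface, if the arm or the gripper's body presses on something with over 40 N, if the wrist force passes 120 N, or if a joint passes its speed limit or range.

## Working session

There is one attempt and no reset: what is moved stays moved. The work goes in short steps, Python scripts to look and compute and a tool call to move; the robot and the scene stay as the last step left them, time stands still between calls to the robot, and variables do not carry over. Pictures are saved under pics/ and viewed, about 12 in all and at most 16, crops included, and the job is handed in when it is done.

Besides the shell and the picture viewer there is one more tool, called as name(argument=value, ...), one argument or row to a line, values as JSON. send_rows: Moves the arm, as the interface text tells. Its arguments: {"type":"object","properties":{"plan":{"type":"array","items":{"type":"object","properties":{"linear":{"type":"array","items":{"type":"number"}},"delta_rot":{"type":"array","items":{"type":"number"}},"fingers":{"type":"number"}}}},"force":{"type":"number"}},"required":["plan"]}

```bash
mkdir -p pics; ls; python3 - <<'E'
from rig import manip
import cv2
for n in("scene","top"):
    cv2.imwrite(f"pics/{n}0.png",cv2.cvtColor(manip.get_image(n),cv2.COLOR_RGB2BGR))
    c=manip.camera_info(n);print(n,c)
print(manip.get_state())
E
```

```text
pics
scene {'K': array([[502.50445777,   0.        , 278.89319646],
       [  0.        , 502.50445777, 214.54073217],
       [  0.        ,   0.        ,   1.        ]]), 'rvec': array([ 0.786266  ,  2.48144631, -1.25740593]), 'tvec': array([ 0.44345954, -0.11120923,  1.4622494 ])}
top {'K': array([[470.31728542,   0.        , 271.93819661],
       [  0.        , 470.31728542, 211.72637796],
       [  0.        ,   0.        ,   1.        ]]), 'rvec': array([ 2.1284818 , -2.16048655,  0.13928899]), 'tvec': array([-0.02610105,  0.52326881,  1.19959858])}
{'clock': 0.1, 'qpos': array([ 1.00501345e+00,  2.76552814e-01,  1.50600049e+00, -2.50428675e-05,
        1.36070525e+00, -1.21019773e-01]), 'qd': array([-0.00069459, -0.0025047 , -0.00354089,  0.00160778,  0.00048838,
       -0.00322153]), 'effort': array([ 2.30645266e-03, -4.17698658e+01, -2.46404493e+01, -4.16927160e-04,
        5.79271451e-03,  2.13844805e-05]), 'position': array([0.2471576 , 0.51864543, 0.22691662]), 'ee_rot': array([ 3.67356877e-04,  8.45647182e-01,  5.33741650e-01, -7.47663930e-04]), 'contact_force': array([-0.04885593, -0.18413891,  0.1822269 ]), 'moment': array([ 0.03783928,  0.02698303, -0.02382306]), 'width': 0.08553212640819186}
```

View pics/scene0.png

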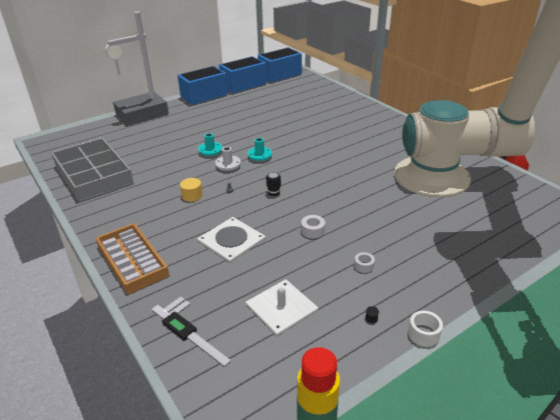

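View pics/top0.png

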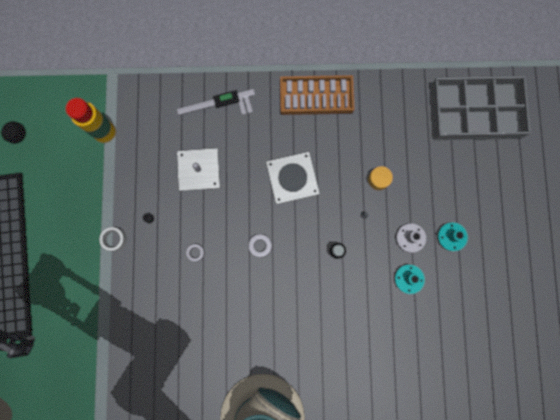

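```bash
cat > h.py <<'E'
from rig import manip
import numpy as np, cv2
from scipy.optimize import least_squares
CI={n:manip.camera_info(n) for n in("scene","top")}
def proj(P,n):
    c=CI[n]; return cv2.projectPoints(np.asarray(P,float).reshape(-1,1,3),c["rvec"],c["tvec"],c["K"],None)[0][:,0]
def ray(u,v,n,z):
    c=CI[n];R=cv2.Rodrigues(c["rvec"])[0];C=-R.T@c["tvec"]
    d=R.T@np.linalg.inv(c["K"])@[u,v,1];return C+d*(z-C[2])/d[2]
A=np.linspace(0,2*np.pi,73)[:-1]
def cyl(x,y,secs):   # secs: list of (diameter, z)
    return np.concatenate([np.c_[x+d/2*np.cos(A),y+d/2*np.sin(A),0*A+z] for d,z in secs])
def box(P,n):
    p=proj(P,n);return np.r_[p.min(0),p.max(0)]
S=dict(riser_mid=[(.062,0),(.062,.036)],cap_mid=[(.058,0),(.058,.042)],ring_large_mid=[(.06,0),(.06,.03)],
 ring_small_mid=[(.046,0),(.046,.024)],lens_mid=[(.042,0),(.042,.058)],flange_neck=[(.036,0),(.076,.01),(.076,.018),(.03,.018),(.03,.062)])
def fit(secs,boxes,z0=0,x0=None):
    secs=[(d,z+z0) for d,z in secs]
    if x0 is None:
        n,b=next(iter(boxes.items()));x0=ray((b[0]+b[2])/2,(b[1]+b[3])/2,n,.02)[:2]
    f=lambda q:np.concatenate([box(cyl(*q,secs),n)-b for n,b in boxes.items()])
    r=least_squares(f,x0);return r.x,r.fun
def mbox(m):
    # box in pixel-centre coordinates, edges half a pixel out
    v,u=np.nonzero(m);return np.array([u.min()-.5,v.min()-.5,u.max()+.5,v.max()+.5])
def save(name,n,crop=None,k=1):
    im=cv2.cvtColor(manip.get_image(n),cv2.COLOR_RGB2BGR)
    if crop: l,t,r,b=crop;im=im[t:b,l:r]
    cv2.imwrite("pics/"+name,cv2.resize(im,None,fx=k,fy=k,interpolation=cv2.INTER_CUBIC))
E
python3 - <<'E'
from h import *
np.set_printoptions(precision=4,suppress=True)
print("tcp",proj([.247,.519,.228],"top"),proj([.247,.519,.228],"scene"),proj([0,0,0],"top"))
for n in("scene","top"): manip.get_image(n)
for t in list(S)+["job_pad","post_foot"]:
    B={}
    for n in("scene","top"):
        D=manip.masks_of(t,n)
        for d in D:
            b=mbox(d["pixels"]); print(t,n,round(d["p"],2),b, end=' ')
            if t in S: print(fit(S[t],{n:b})[0])
            else: print(ray(*(b[:2]+b[2:])/2,n,.01))
E
```

```text
tcp [[ 16.0571 330.1831]] [[585.2342 239.2586]] [[261.705  416.8803]]
riser_mid scene 0.6 [407.5 310.5 441.5 345.5] [0.4586 0.3877]
riser_mid top 0.62 [ 97.5 226.5 126.5 250.5] [0.4599 0.3916]
riser_mid top 0.35 [396.5 223.5 424.5 251.5] [ 0.4507 -0.3978]
cap_mid scene 0.84 [179.5 177.5 201.5 201.5] [ 0.6114 -0.3253]
cap_mid top 0.67 [367.5 165.5 391.5 189.5] [ 0.6127 -0.3229]
cap_mid top 0.45 [395.5 223.5 424.5 251.5] [ 0.4504 -0.3956]
ring_large_mid scene 0.82 [300.5 214.5 324.5 237.5] [ 0.4345 -0.0026]
ring_large_mid scene 0.52 [214.5 146.5 238.5 169.5] [ 0.4403 -0.425 ]
ring_large_mid top 0.55 [247.5 233.5 269.5 257.5] [0.4358 0.0028]
ring_small_mid scene 0.67 [353.5 252.5 373.5 271.5] [0.4198 0.1699]
ring_small_mid top 0.75 [185.5 243.5 203.5 260.5] [0.4214 0.173 ]
ring_small_mid top 0.42 [366.5 165.5 391.5 189.5] [ 0.6149 -0.324 ]
lens_mid scene 0.72 [265.5 172.5 280.5 195.5] [ 0.4182 -0.2022]
lens_mid top 0.56 [328.5 241.5 345.5 258.5] [ 0.4199 -0.2016]
flange_neck scene 0.89 [197.5 132.5 221.5 155.5] [ 0.4527 -0.512 ]
flange_neck scene 0.86 [214.5 146.5 239.5 170.5] [ 0.4526 -0.4007]
flange_neck scene 0.82 [246.5 137.5 271.5 160.5] [ 0.3437 -0.3913]
flange_neck top 0.81 [395.5 223.5 425.5 251.5] [ 0.4514 -0.3994]
flange_neck top 0.64 [437.5 221.5 466.5 250.5] [ 0.4537 -0.509 ]
flange_neck top 0.62 [394.5 264.5 423.5 292.5] [ 0.3442 -0.3895]
job_pad scene 0.81 [196.5 217.5 263.5 262.5] [ 0.6279 -0.0814  0.01  ]
job_pad top 0.63 [266.5 151.5 317.5 202.5] [ 0.6208 -0.0894  0.01  ]
post_foot scene 0.93 [245.5 279.5 315.5 334.5] [0.653  0.1719 0.01  ]
post_foot top 0.84 [176.5 148.5 218.5 190.5] [0.6458 0.1674 0.01  ]
```

```bash
python3 - <<'E'
from h import *
np.set_printoptions(precision=4,suppress=True)
print(manip.tips_ahead)
B=dict(riser_mid=([407.5,310.5,441.5,345.5],[97.5,226.5,126.5,250.5]),cap_mid=([179.5,177.5,201.5,201.5],[367.5,165.5,391.5,189.5]),
ring_large_mid=([300.5,214.5,324.5,237.5],[247.5,233.5,269.5,257.5]),ring_small_mid=([353.5,252.5,373.5,271.5],[185.5,243.5,203.5,260.5]),
lens_mid=([265.5,172.5,280.5,195.5],[328.5,241.5,345.5,258.5]),flange_neck=([214.5,146.5,239.5,170.5],[395.5,223.5,425.5,251.5]))
for t,(s,p) in B.items(): print(t,*fit(S[t],{"top":np.array(p),"scene":np.array(s)}))
def plate(q,w):
    c,s=np.cos(q[2]),np.sin(q[2]);h=w/2
    return [[q[0]+c*a-s*b,q[1]+s*a+c*b,z] for a in(-h,h) for b in(-h,h) for z in(0,.01)]
for w,x0,bs in((.12,[.624,-.085,.15],{"scene":[196.5,217.5,263.5,262.5],"top":[266.5,151.5,317.5,202.5]}),(.11,[.65,.17,0],{"scene":[245.5,279.5,315.5,334.5],"top":[176.5,148.5,218.5,190.5]})):
  for sel in (["scene","top"],["scene"],["top"]):
    r=least_squares(lambda q:np.concatenate([box(plate(q,w),n)-bs[n] for n in sel]),x0);print(w,sel,r.x,r.fun)
# dark pad
for n in("scene","top"):
    g=cv2.cvtColor(manip.get_image(n),cv2.COLOR_RGB2GRAY);x,y=map(int,proj([.622,-.085,.014],n)[0])
    m=np.zeros((422,562),np.uint8);mm=(g<130).astype(np.uint8)
    _,lab,st,ce=cv2.connectedComponentsWithStats(mm);l=lab[y,x];v=np.r_[st[l,0]-.5,st[l,1]-.5,st[l,0]+st[l,2]-.5,st[l,1]+st[l,3]-.5]
    print(n,"pad",g[y,x],v,ce[l],ray(*ce[l],n,.014), fit([(.08,.010),(.08,.014)],{n:v},0,[.62,-.085]))
E
```

```text
0.025
riser_mid [0.4594 0.3892] [ 1.3841 -0.0297  0.3427  0.3863 -0.3961 -0.3077  0.9352  1.5057]
cap_mid [ 0.6124 -0.3234] [-0.3469 -0.1317  0.7117  0.3685 -0.4696  0.2694  0.5044  0.5358]
ring_large_mid [0.4358 0.0009] [ 0.1937  0.2658  1.2694 -0.3024  0.281   0.243   0.5325  1.4443]
ring_small_mid [0.4209 0.1717] [ 0.0745 -0.2631  0.9485  0.5994 -0.4205 -0.579   0.6889  1.7194]
lens_mid [ 0.4193 -0.2015] [-0.9816  0.023   0.9309  0.4283 -0.552  -1.2552  0.165   1.601 ]
flange_neck [ 0.452  -0.3998] [ 0.333  -0.6945 -0.0116  0.205   0.1271 -0.0491  0.5288  0.1412]
0.12 ['scene', 'top'] [ 0.6225 -0.09    0.1504] [-0.5445 -0.7745  1.1495  1.1282  0.298   0.0708  0.4384 -0.3773]
0.12 ['scene'] [ 0.6233 -0.0915 -0.0139] [ 0.2454 -0.6542 -0.2417  0.5621]
0.12 ['top'] [ 0.6221 -0.089   0.1547] [-0.1459  0.1484  0.1442 -0.1474]
0.11 ['scene', 'top'] [ 0.648   0.1653 -0.0146] [-0.6876 -0.8621  1.8911  1.4762  1.0602  0.5284  0.7092 -1.2283]
0.11 ['scene'] [ 0.6492  0.1638 -0.1577] [ 0.1231 -0.1805 -0.1182  0.1605]
0.11 ['top'] [0.6471 0.1684 0.0351] [ 0.0719 -0.0754 -0.0715  0.075 ]
scene pad 112 [215.5 226.5 246.5 246.5] [230.7515 236.5927] [ 0.6219 -0.0874  0.014 ] (array([ 0.6194, -0.0907]), array([-0.8045, -0.9484,  0.8059,  0.7906]))
top pad 84 [278.5 163.5 306.5 191.5] [292.2802 177.0805] [ 0.6197 -0.09    0.014 ] (array([ 0.6191, -0.0906]), array([-0.8069, -0.647 ,  0.803 ,  0.6306]))
```

send_rows(
  plan=[
    {"linear": [0, 0, 0], "delta_rot": [0, 0, 7.1], "fingers": 0.085},
    {"linear": [0, 0, 0], "delta_rot": [0, 0, 7.1], "fingers": 0.085},
    {"linear": [0, 0, 0], "delta_rot": [0, 0, 7.1], "fingers": 0.085},
    {"linear": [0, 0, 0], "delta_rot": [0, 0, 7.1], "fingers": 0.085},
    {"linear": [0, 0, 0], "delta_rot": [0, 0, 7.1], "fingers": 0.085},
    {"linear": [0, 0, 0], "delta_rot": [0, 0, 7.1], "fingers": 0.085},
    {"linear": [0, 0, 0], "delta_rot": [0, 0, 7.1], "fingers": 0.085},
    {"linear": [0, 0, 0], "delta_rot": [0, 0, 7.1], "fingers": 0.085},
    {"linear": [0, 0, 0], "delta_rot": [0, 0, 7.1], "fingers": 0.085},
  ],
  force=60,
)

```text
clock: 1.85
position: [0.2474, 0.5191, 0.2277]
ee_rot: [-0.0, 1.0, -0.002, 0.0]
contact_force: [-0.4, -0.5, 0.6]
width: 0.0851
```

send_rows(
  plan=[
    {"linear": [0.0265, 0.0163, 0.0125], "delta_rot": [0, 0, 0], "fingers": 0.085},
    {"linear": [0.0265, 0.0163, 0.0125], "delta_rot": [0, 0, 0], "fingers": 0.085},
    {"linear": [0.0265, 0.0163, 0.0125], "delta_rot": [0, 0, 0], "fingers": 0.085},
    {"linear": [0.0265, 0.0163, 0.0125], "delta_rot": [0, 0, 0], "fingers": 0.085},
    {"linear": [0.0265, 0.0163, 0.0125], "delta_rot": [0, 0, 0], "fingers": 0.085},
    {"linear": [0.0265, 0.0163, 0.0125], "delta_rot": [0, 0, 0], "fingers": 0.085},
    {"linear": [0.0265, 0.0163, 0.0125], "delta_rot": [0, 0, 0], "fingers": 0.085},
    {"linear": [0.0265, 0.0163, 0.0125], "delta_rot": [0, 0, 0], "fingers": 0.085},
    {"linear": [0, 0, 0], "delta_rot": [0, 0, 0], "fingers": 0.085},
  ],
)

```text
clock: 2.6
position: [0.4669, 0.3865, 0.1252]
ee_rot: [-0.004, 1.0, -0.001, 0.002]
contact_force: [0.6, -0.4, 0.0]
width: 0.085
```

send_rows(
  plan=[
    {"linear": [-0.0075, -0.0027, 0.0], "delta_rot": [-0.46, -0.23, -0.1], "fingers": 0.085},
    {"linear": [0, 0, 0.025], "delta_rot": [0, 0, 0], "fingers": 0.085},
    {"linear": [0, 0, 0.025], "delta_rot": [0, 0, 0], "fingers": 0.085},
    {"linear": [0, 0, 0.022], "delta_rot": [0, 0, 0], "fingers": 0.085},
    {"linear": [0, 0, 0.01], "delta_rot": [0, 0, 0], "fingers": 0.085},
    {"linear": [0, 0, 0], "delta_rot": [0, 0, 0], "fingers": 0.085},
  ],
)

```text
clock: 3.1
position: [0.4574, 0.3929, 0.0435]
ee_rot: [-0.002, 1.0, -0.001, 0.001]
contact_force: [0.3, -0.3, 0.4]
width: 0.0848
```

send_rows(
  plan=[
    {"linear": [0.002, 0.0037, 0.0], "delta_rot": [-0.2, -0.1, -0.1], "fingers": 0.085},
    {"linear": [0, 0, 0], "delta_rot": [0, 0, 0], "fingers": 0.085},
    {"linear": [0, 0, 0], "delta_rot": [0, 0, 0], "fingers": 0.085},
  ],
)

```text
clock: 3.35
position: [0.4585, 0.3912, 0.0458]
ee_rot: [-0.001, 1.0, 0.002, 0.0]
contact_force: [-0.2, -0.6, -0.1]
width: 0.0852
```

```bash
python3 - <<'E'
from h import *
save("s1.png","scene",(360,220,560,420),3)
print(manip.get_state()["position"],manip.get_state()["ee_rot"])
E
```

```text
[0.45876027 0.39135473 0.04609053] [-8.57803095e-04  9.99998222e-01  1.51230877e-03  7.29839916e-04]
```

View pics/s1.png

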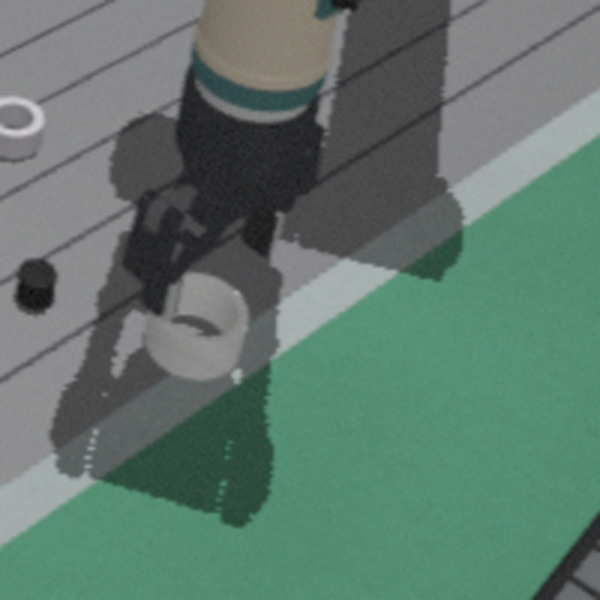

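```bash
python3 - <<'E'
from h import *
for dx in(-.05,-.0425,0,.0425,.05):
    print(dx,(proj([.4588+dx,.3913,.034],"scene")[0]-[360,220])*3)
for z in (.0,.036): print((proj([.459,.390,z],"scene")[0]-[360,220])*3)
save("t1.png","top",(50,170,250,370),3)
E
```

```text
-0.05 [252.50462655 276.29136488]
-0.0425 [244.81932285 281.27090492]
0 [200.27458131 310.13278639]
0.0425 [153.9660063  340.13750876]
0.05 [145.60289048 345.55622372]
[190.5689805  343.64920448]
[199.00695865 306.93226064]
```

View pics/t1.png

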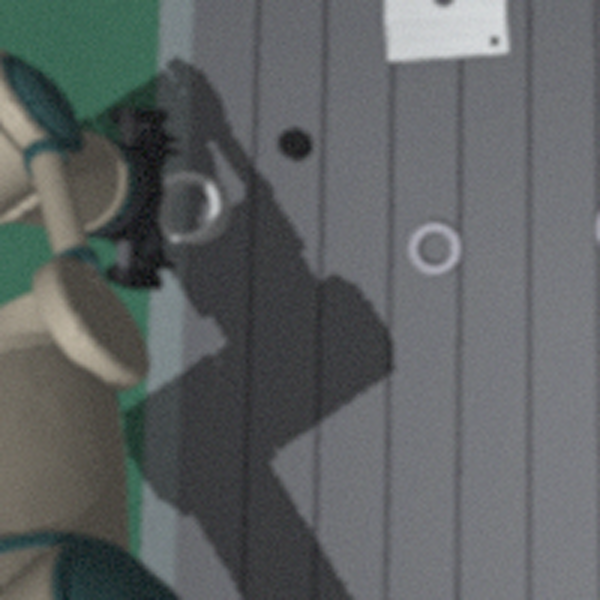

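```bash
python3 - <<'E'
from h import *
for z in (0,.034,.06,.08,.1,.12,.15): print(z,(proj([.4588,.3913,z],"top")[0]-[50,170])*3,[((proj([.4588+dx,.3913,z],"scene")[0]-[360,220])*3).round() for dx in(-.057,.0425,.057)])
for n in CI:
    R=cv2.Rodrigues(CI[n]["rvec"])[0];print(n,-R.T@CI[n]["tvec"])
E
```

```text
0 [193.76571315 208.77211434] [array([251., 306.]), array([147., 375.]), array([131., 385.])]
0.034 [180.4568911  205.64798823] [array([260., 272.]), array([154., 340.]), array([138., 351.])]
0.06 [169.77876197 203.1413936 ] [array([267., 244.]), array([160., 313.]), array([143., 323.])]
0.08 [161.2497759  201.13929094] [array([272., 223.]), array([164., 291.]), array([148., 301.])]
0.1 [152.43151043 199.06928255] [array([278., 200.]), array([169., 268.]), array([152., 279.])]
0.12 [143.30899433 196.92785407] [array([284., 178.]), array([174., 245.]), array([157., 256.])]
0.15 [129.01939084 193.57349835] [array([293., 143.]), array([181., 210.]), array([164., 220.])]
scene [1.05615814 0.77804058 0.79144172]
top [ 0.35086606 -0.04472068  1.26032589]
```

send_rows(
  plan=[
    {"linear": [0.0007, 0.0014, 0.007], "delta_rot": [0, 0, 0], "fingers": 0.085},
    {"linear": [0, 0, 0.007], "delta_rot": [0, 0, 0], "fingers": 0.085},
    {"linear": [0, 0, 0.003], "delta_rot": [0, 0, 0], "fingers": 0.085},
    {"linear": [0, 0, 0], "delta_rot": [0, 0, 0], "fingers": 0.085},
  ],
)

```text
clock: 3.78
position: [0.4611, 0.3904, 0.0298]
ee_rot: [-0.002, 1.0, 0.001, 0.003]
contact_force: [-0.0, -0.3, -0.5]
width: 0.085
```

```bash
python3 - <<'E'
from h import *
save("s2.png","scene",(370,240,490,360),5)
print(manip.get_state()["position"],manip.get_state()["ee_rot"])
E
```

```text
[0.46108699 0.39036414 0.02987222] [-0.00209697  0.99999348  0.00116195  0.00269885]
```

View pics/s2.png

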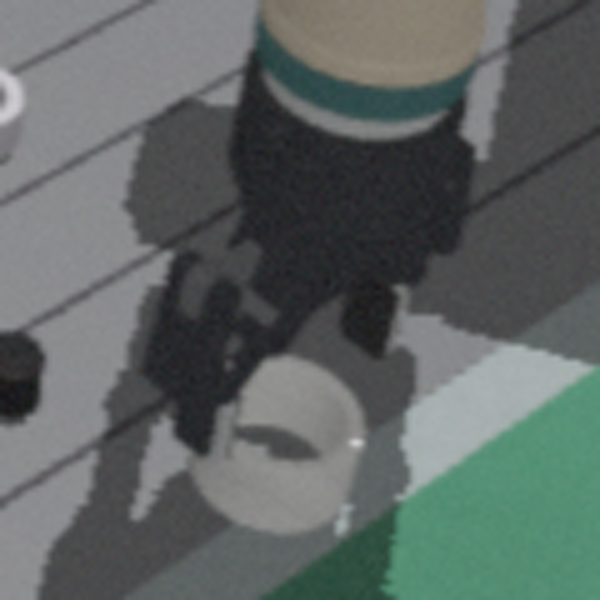

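send_rows(
  plan=[
    {"linear": [-0.001, 0, 0], "delta_rot": [-0.2, -0.25, 0.1], "fingers": 0.066},
    {"linear": [0, 0, 0], "delta_rot": [0, 0, 0], "fingers": 0.066},
    {"linear": [0, 0, 0], "delta_rot": [0, 0, 0], "fingers": 0.066},
    {"linear": [0, 0, 0], "delta_rot": [0, 0, 0], "fingers": 0.066},
  ],
)

```text
clock: 4.17
position: [0.4601, 0.3902, 0.0296]
ee_rot: [-0.0, 1.0, 0.0, 0.0]
contact_force: [0.5, 0.4, 0.4]
width: 0.0658
```

```bash
python3 - <<'E'
from h import *
save("s3.png","scene",(370,240,490,360),5)
print(manip.get_state()["position"],manip.get_state()["ee_rot"])
E
```

```text
[0.46009942 0.39025945 0.02957191] [-5.26823600e-05  9.99999995e-01  3.79637310e-05  7.66045732e-05]
```

View pics/s3.png

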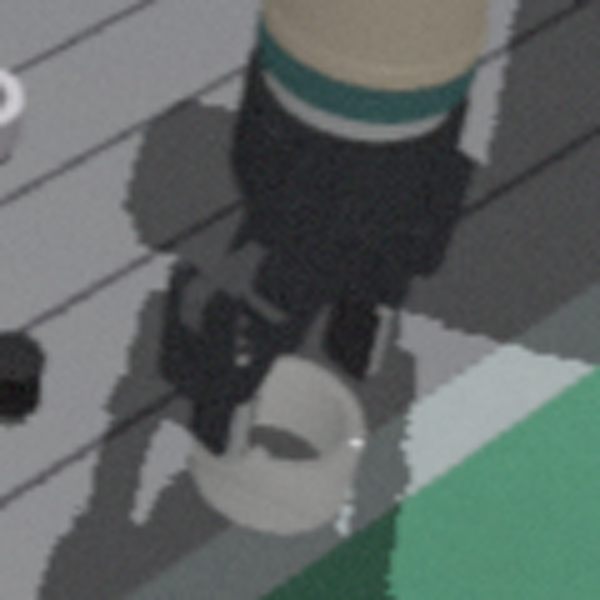

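send_rows(
  plan=[
    {"linear": [0, 0, 0], "delta_rot": [0, 0, 0], "fingers": 0.054},
    {"linear": [0, 0, 0], "delta_rot": [0, 0, 0], "fingers": 0.054},
    {"linear": [0, 0, 0], "delta_rot": [0, 0, 0], "fingers": 0.054},
    {"linear": [0, 0, 0], "delta_rot": [0, 0, 0], "fingers": 0.054},
  ],
  force=30,
)

```text
clock: 4.55
position: [0.4603, 0.3904, 0.0299]
ee_rot: [-0.0, 1.0, 0.0, 0.0]
contact_force: [-0.1, -0.3, -0.3]
width: 0.0539
```

```bash
python3 - <<'E'
from h import *
a=manip.get_image("scene")[240:360,370:490];b=manip.get_image("top")[190:310,50:170]
cv2.imwrite("pics/s4.png",cv2.cvtColor(cv2.resize(np.hstack([a,b]),None,fx=3.3,fy=3.3,interpolation=cv2.INTER_CUBIC),cv2.COLOR_RGB2BGR))
s=manip.get_state();print(s["qpos"],s["position"])
for n in CI: print([ (mbox(d["pixels"]),d["p"]) for d in manip.masks_of("riser_mid",n)])
E
```

```text
[ 5.88223980e-01  4.84994521e-01  1.71247870e+00 -1.75388844e-05
  9.43269800e-01  5.88102419e-01] [0.46026944 0.39040795 0.02990195]
[(array([407.5, 310.5, 441.5, 346.5]), 0.65)]
[(array([106.5, 227.5, 126.5, 250.5]), 0.49)]
```

View pics/s4.png

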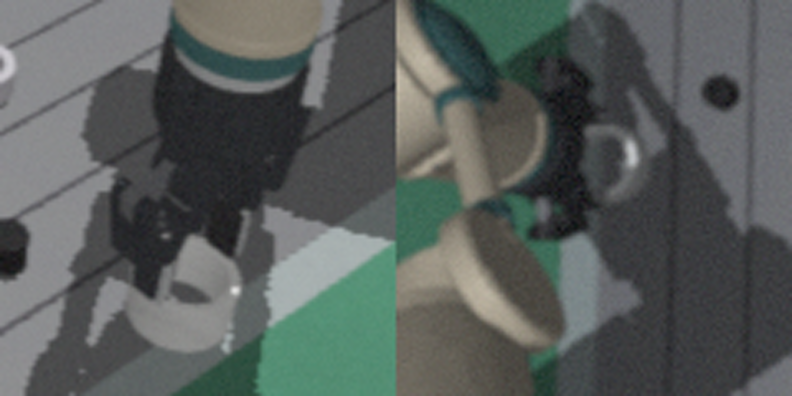

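send_rows(
  plan=[
    {"linear": [0, 0, 0], "delta_rot": [0, 0, 0], "fingers": 0.085},
    {"linear": [0, 0, 0], "delta_rot": [0, 0, 0], "fingers": 0.085},
    {"linear": [0, 0, 0], "delta_rot": [0, 0, 0], "fingers": 0.085},
    {"linear": [0, 0, 0], "delta_rot": [0, 0, 0], "fingers": 0.085},
    {"linear": [0, 0, 0.006], "delta_rot": [0, 0, 0], "fingers": 0.085},
    {"linear": [0, 0, 0.006], "delta_rot": [0, 0, 0], "fingers": 0.085},
    {"linear": [0, 0, 0], "delta_rot": [0, 0, 0], "fingers": 0.085},
  ],
)

```text
clock: 5.33
position: [0.4604, 0.3905, 0.0171]
ee_rot: [-0.0, 1.0, 0.0, 0.001]
contact_force: [-0.4, -0.8, 0.4]
width: 0.0852
```

send_rows(
  plan=[
    {"linear": [0, 0, 0], "delta_rot": [0, 0, 0], "fingers": 0.056},
    {"linear": [0, 0, 0], "delta_rot": [0, 0, 0], "fingers": 0.056},
    {"linear": [0, 0, 0], "delta_rot": [0, 0, 0], "fingers": 0.056},
    {"linear": [0, 0, 0], "delta_rot": [0, 0, 0], "fingers": 0.056},
  ],
)

```text
clock: 5.67
position: [0.4598, 0.3901, 0.0168]
ee_rot: [0.0, 1.0, -0.0, -0.0]
contact_force: [0.2, 0.0, -2.6]
width: 0.0611
```

send_rows(
  plan=[
    {"linear": [0, 0, 0], "delta_rot": [0, 0, 0], "fingers": 0.052},
    {"linear": [0, 0, 0], "delta_rot": [0, 0, 0], "fingers": 0.052},
    {"linear": [0, 0, -0.01], "delta_rot": [0, 0, 0], "fingers": 0.052},
    {"linear": [0, 0, -0.02], "delta_rot": [0, 0, 0], "fingers": 0.052},
    {"linear": [0, 0, -0.03], "delta_rot": [0, 0, 0], "fingers": 0.052},
    {"linear": [0, 0, -0.03], "delta_rot": [0, 0, 0], "fingers": 0.052},
    {"linear": [0, 0, -0.02], "delta_rot": [0, 0, 0], "fingers": 0.052},
    {"linear": [0, 0, 0], "delta_rot": [0, 0, 0], "fingers": 0.052},
  ],
  force=60,
)

```text
clock: 6.33
position: [0.4578, 0.3888, 0.13]
ee_rot: [0.002, 1.0, 0.0, -0.004]
contact_force: [0.3, 0.2, -0.8]
width: 0.06
```

```bash
python3 - <<'E'
from h import *
a=manip.get_image("scene")[200:340,380:520]
cv2.imwrite("pics/s5.png",cv2.cvtColor(cv2.resize(a,None,fx=4,fy=4,interpolation=cv2.INTER_CUBIC),cv2.COLOR_RGB2BGR))
s=manip.get_state();print(s["position"],s["width"],s["contact_force"])
manip.get_image("top")
for n in CI:
  for d in manip.masks_of("riser_mid",n):
    b=mbox(d["pixels"]);print(n,b,d["p"],[fit(S["riser_mid"],{n:b},z)[0] for z in(.08,.1,.12)])
E
```

```text
[0.45706083 0.38829932 0.12821177] 0.059725879318052226 [ 0.4746552  -0.31293672 -1.10740203]
scene [415.5 267.5 452.5 305.5] 0.94 [array([0.42823461, 0.3680318 ]), array([0.44625445, 0.37970537]), array([0.46426869, 0.39137102])]
top [ 90.5 223.5 112.5 247.5] 0.74 [array([0.46073524, 0.38968036]), array([0.4588302 , 0.38217347]), array([0.45692486, 0.37466588])]
```

View pics/s5.png

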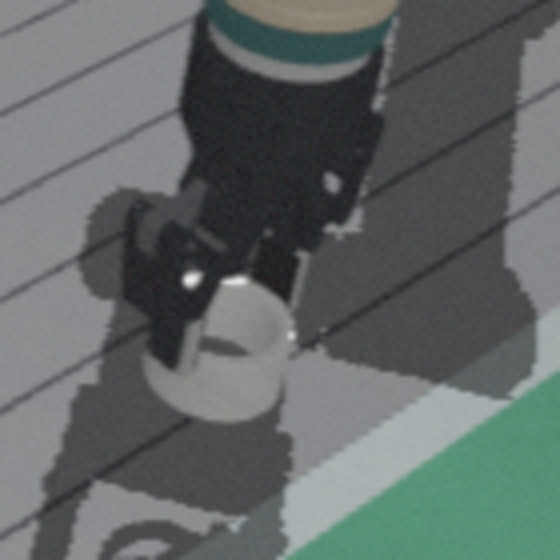

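send_rows(
  plan=[
    {"linear": [0.0125, 0.037, 0], "delta_rot": [0.2, 0.4, 0], "fingers": 0.052},
    {"linear": [0.0125, 0.037, 0], "delta_rot": [0, 0, 0], "fingers": 0.052},
    {"linear": [0.0125, 0.037, 0], "delta_rot": [0, 0, 0], "fingers": 0.052},
    {"linear": [0.0125, 0.037, 0], "delta_rot": [0, 0, 0], "fingers": 0.052},
    {"linear": [0.0125, 0.037, 0], "delta_rot": [0, 0, 0], "fingers": 0.052},
    {"linear": [0.0125, 0.037, 0], "delta_rot": [0, 0, 0], "fingers": 0.052},
    {"linear": [0.0125, 0.037, 0], "delta_rot": [0, 0, 0], "fingers": 0.052},
    {"linear": [0.0125, 0.037, 0], "delta_rot": [0, 0, 0], "fingers": 0.052},
    {"linear": [0.0125, 0.037, 0], "delta_rot": [0, 0, 0], "fingers": 0.052},
    {"linear": [0.0125, 0.037, 0], "delta_rot": [0, 0, 0], "fingers": 0.052},
    {"linear": [0.0125, 0.037, 0], "delta_rot": [0, 0, 0], "fingers": 0.052},
    {"linear": [0.0125, 0.037, 0], "delta_rot": [0, 0, 0], "fingers": 0.052},
  ],
)

```text
clock: 7.53
position: [0.594, -0.0684, 0.0971]
ee_rot: [0.003, 1.0, 0.007, -0.028]
contact_force: [0.1, 0.1, -1.1]
width: 0.0599
```

send_rows(
  plan=[
    {"linear": [0, 0, 0], "delta_rot": [0, 0, 0], "fingers": 0.052},
    {"linear": [0, 0, 0], "delta_rot": [0, 0, 0], "fingers": 0.052},
  ],
)

```text
clock: 7.7
position: [0.5949, -0.0774, 0.0923]
ee_rot: [0.005, 1.0, 0.003, -0.03]
contact_force: [-1.9, 0.0, -2.2]
width: 0.0595
```

send_rows(
  plan=[
    {"linear": [0.013, 0.0055, 0], "delta_rot": [0.3, 1.7, 0.2], "fingers": 0.052},
    {"linear": [0.0135, 0.0055, 0], "delta_rot": [0.3, 1.7, 0.1], "fingers": 0.052},
    {"linear": [0, 0, 0], "delta_rot": [0, 0, 0], "fingers": 0.052},
    {"linear": [0, 0, 0], "delta_rot": [0, 0, 0], "fingers": 0.052},
  ],
)

```text
clock: 8.03
position: [0.6181, -0.0867, 0.0846]
ee_rot: [-0.003, 1.0, 0.0, -0.005]
contact_force: [-0.0, 0.1, -1.6]
width: 0.0595
```

send_rows(
  plan=[
    {"linear": [0.0035, 0.0018, 0.01], "delta_rot": [-0.3, 0.5, 0], "fingers": 0.052},
    {"linear": [0, 0, 0.012], "delta_rot": [0, 0, 0], "fingers": 0.052},
    {"linear": [0, 0, 0.01], "delta_rot": [0, 0, 0], "fingers": 0.052},
    {"linear": [0, 0, 0], "delta_rot": [0, 0, 0], "fingers": 0.052},
    {"linear": [0, 0, 0], "delta_rot": [0, 0, 0], "fingers": 0.052},
  ],
)

```text
clock: 8.45
position: [0.6187, -0.0831, 0.0508]
ee_rot: [-0.001, 1.0, 0.003, -0.003]
contact_force: [-0.7, -0.3, -0.8]
width: 0.0598
```

```bash
python3 - <<'E'
from h import *
a=manip.get_image("scene")[170:270,180:280];b=manip.get_image("top")[130:230,240:340]
cv2.imwrite("pics/s6.png",cv2.cvtColor(cv2.resize(np.hstack([a,b]),None,fx=4,fy=4,interpolation=cv2.INTER_CUBIC),cv2.COLOR_RGB2BGR))
s=manip.get_state();print(s["position"],s["width"],s["contact_force"],s["ee_rot"])
z=s["position"][2]-.0168
for n in CI:
  for d in manip.masks_of("riser_mid",n):
    b=mbox(d["pixels"]);print(n,b,d["p"],fit(S["riser_mid"],{n:b},z))
E
```

```text
[ 0.61897513 -0.08331908  0.0511213 ] 0.059780234466419446 [ 0.27040505  0.81157183 -1.14239516] [-9.37341162e-04  9.99992769e-01  2.60188177e-03 -2.61032643e-03]
scene [218.5 210.5 244.5 237.5] 0.74 (array([ 0.61691173, -0.08587468]), array([-0.42274693, -0.278168  ,  0.43024164,  0.2242187 ]))
```

View pics/s6.png

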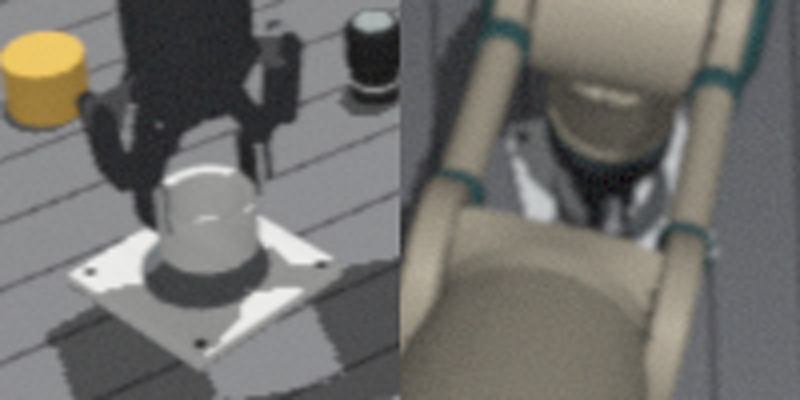

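send_rows(
  plan=[
    {"linear": [0.0027, 0.0055, 0.005], "delta_rot": [-0.1, 0.3, 0.3], "fingers": 0.052},
    {"linear": [0, 0, 0.005], "delta_rot": [0, 0, 0], "fingers": 0.052},
    {"linear": [0, 0, 0], "delta_rot": [0, 0, 0], "fingers": 0.052},
    {"linear": [0, 0, 0], "delta_rot": [0, 0, 0], "fingers": 0.052},
  ],
)

```text
clock: 8.98
position: [0.6241, -0.0906, 0.0425]
ee_rot: [0.001, 1.0, -0.001, 0.003]
contact_force: [-0.1, 0.3, -0.9]
width: 0.0595
```

send_rows(
  plan=[
    {"linear": [-0.002, -0.0015, 0.004], "delta_rot": [0.1, -0.3, -0.1], "fingers": 0.052},
    {"linear": [0, 0, 0.003], "delta_rot": [0, 0, 0], "fingers": 0.052},
    {"linear": [0, 0, 0], "delta_rot": [0, 0, 0], "fingers": 0.052},
    {"linear": [0, 0, 0], "delta_rot": [0, 0, 0], "fingers": 0.052},
    {"linear": [0, 0, 0], "delta_rot": [0, 0, 0], "fingers": 0.052},
  ],
)

```text
clock: 9.4
position: [0.6216, -0.0892, 0.0344]
ee_rot: [-0.0, 1.0, 0.0, -0.0]
contact_force: [-0.4, -0.0, -2.8]
width: 0.0596
```

send_rows(
  plan=[
    {"linear": [0, 0, 0.002], "delta_rot": [0, 0, 0], "fingers": 0.052},
    {"linear": [0, 0, 0.001], "delta_rot": [0, 0, 0], "fingers": 0.052},
    {"linear": [0, 0, 0], "delta_rot": [0, 0, 0], "fingers": 0.052},
  ],
)

```text
clock: 9.65
position: [0.6218, -0.0891, 0.0313]
ee_rot: [-0.0, 1.0, 0.0, -0.0]
contact_force: [0.1, -0.1, -1.0]
width: 0.0595
```

send_rows(
  plan=[
    {"linear": [0, 0, 0.001], "delta_rot": [0, 0, 0], "fingers": 0.052},
    {"linear": [0, 0, 0.0008], "delta_rot": [0, 0, 0], "fingers": 0.052},
    {"linear": [0, 0, 0], "delta_rot": [0, 0, 0], "fingers": 0.052},
  ],
)

```text
clock: 9.9
position: [0.622, -0.0891, 0.0314]
ee_rot: [-0.0, 1.0, 0.0, 0.0]
contact_force: [0.5, -0.2, -1.8]
width: 0.0596
```

send_rows(
  plan=[
    {"linear": [0, 0, 0], "delta_rot": [0, 0, 0], "fingers": 0.065},
    {"linear": [0, 0, 0], "delta_rot": [0, 0, 0], "fingers": 0.085},
    {"linear": [0, 0, 0], "delta_rot": [0, 0, 0], "fingers": 0.085},
    {"linear": [0, 0, 0], "delta_rot": [0, 0, 0], "fingers": 0.085},
    {"linear": [0, 0, -0.02], "delta_rot": [0, 0, 0], "fingers": 0.085},
    {"linear": [0, 0, -0.03], "delta_rot": [0, 0, 0], "fingers": 0.085},
    {"linear": [0, 0, -0.03], "delta_rot": [0, 0, 0], "fingers": 0.085},
    {"linear": [0, 0, -0.03], "delta_rot": [0, 0, 0], "fingers": 0.085},
    {"linear": [0, 0, 0], "delta_rot": [0, 0, 0], "fingers": 0.085},
  ],
)

```text
clock: 10.65
position: [0.6212, -0.089, 0.1428]
ee_rot: [-0.001, 1.0, 0.0, -0.002]
contact_force: [1.3, -1.2, 1.2]
width: 0.0849
```

send_rows(
  plan=[
    {"linear": [-0.0195, 0.033, -0.003], "delta_rot": [0, 0.2, 0], "fingers": 0.085},
    {"linear": [-0.0195, 0.034, -0.003], "delta_rot": [0, 0, 0], "fingers": 0.085},
    {"linear": [-0.0195, 0.034, -0.003], "delta_rot": [0, 0, 0], "fingers": 0.085},
    {"linear": [-0.0195, 0.034, -0.003], "delta_rot": [0, 0, 0], "fingers": 0.085},
    {"linear": [-0.0195, 0.034, -0.003], "delta_rot": [0, 0, 0], "fingers": 0.085},
    {"linear": [-0.0195, 0.034, -0.003], "delta_rot": [0, 0, 0], "fingers": 0.085},
    {"linear": [-0.0195, 0.034, -0.003], "delta_rot": [0, 0, 0], "fingers": 0.085},
    {"linear": [-0.0195, 0.034, -0.003], "delta_rot": [0, 0, 0], "fingers": 0.085},
    {"linear": [-0.01, 0.034, -0.003], "delta_rot": [0, 0, 0], "fingers": 0.085},
    {"linear": [0, 0, 0], "delta_rot": [0, 0, 0], "fingers": 0.085},
    {"linear": [0, 0, 0], "delta_rot": [0, 0, 0], "fingers": 0.085},
  ],
)

```text
clock: 11.57
position: [0.4523, -0.4072, 0.1702]
ee_rot: [0.002, 1.0, 0.003, 0.005]
contact_force: [0.3, 0.5, -0.2]
width: 0.0851
```

```bash
python3 - <<'E'
from h import *
s=manip.get_state();print(s["position"],s["ee_rot"])
for n in CI:
  manip.get_image(n)
  for t,z in(("riser_mid",.014),("flange_neck",0),("lens_mid",0)):
   for d in manip.masks_of(t,n):
    b=mbox(d["pixels"]);print(n,t,b,round(d["p"],2),fit(S[t],{n:b},z))
a=manip.get_image("scene")[130:270,180:320];b=manip.get_image("top")[130:270,280:420]
cv2.imwrite("pics/s7.png",cv2.cvtColor(cv2.resize(np.hstack([a,b]),None,fx=2.8,fy=2.8,interpolation=cv2.INTER_CUBIC),cv2.COLOR_RGB2BGR))
E
```

```text
[ 0.45230679 -0.40724165  0.17022983] [0.00162625 0.99998015 0.00310956 0.00523388]
scene riser_mid [215.5 216.5 242.5 244.5] 0.78 (array([ 0.62303851, -0.0905523 ]), array([ 0.183811  ,  0.33455995, -0.18668262, -0.29251389]))
scene flange_neck [197.5 132.5 220.5 156.5] 0.84 (array([ 0.45548219, -0.51004476]), array([-0.6777507 ,  0.50603944,  0.68224298, -0.51748704]))
scene flange_neck [214.5 146.5 239.5 169.5] 0.78 (array([ 0.45110903, -0.40338385]), array([-0.17885716, -0.60165153,  0.17842976,  0.53946381]))
scene flange_neck [247.5 137.5 270.5 159.5] 0.62 (array([ 0.34177055, -0.3942243 ]), array([-0.75647768, -0.76039828,  0.75658189,  0.64202867]))
scene flange_neck [197.5 222.5 264.5 261.5] 0.29 (array([ 0.64090246, -0.05349673]), array([ 17.4419407 ,   4.61660268, -17.52690887,  -2.91182465]))
scene lens_mid [265.5 171.5 280.5 195.5] 0.53 (array([ 0.41680654, -0.20421834]), array([-0.33674872, -0.94304474,  0.34291837,  0.86003355]))
scene lens_mid [244.5 279.5 317.5 334.5] 0.17 (array([0.66385407, 0.189126  ]), array([ 25.52314779,  10.90633765, -26.33349927,  -8.99220012]))
top riser_mid [279.5 160.5 303.5 186.5] 0.74 (array([ 0.6251768 , -0.08703196]), array([ 0.16962773,  0.13840553, -0.16462804, -0.13912545]))
top flange_neck [394.5 223.5 424.5 251.5] 0.85 (array([ 0.45141071, -0.39672825]), array([ 0.17667253, -0.4523235 , -0.17550756,  0.44905978]))
top flange_neck [453.5 241.5 465.5 249.5] 0.37 (array([ 0.42854483, -0.52695336]), array([ -9.10825861, -10.6057304 ,   9.02554698,  10.41318584]))
top lens_mid [327.5 241.5 345.5 258.5] 0.49 (array([ 0.41987315, -0.20029543]), array([-0.45468325, -0.2040785 ,  0.43349753,  0.20923384]))
```

View pics/s7.png

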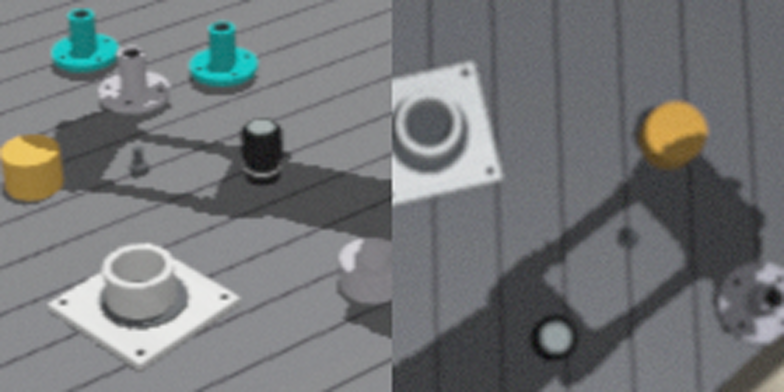

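send_rows(
  plan=[
    {"linear": [-0.0005, -0.0065, 0.02], "delta_rot": [0.2, -0.6, 0.35], "fingers": 0.085},
    {"linear": [0, 0, 0.03], "delta_rot": [0, 0, 0], "fingers": 0.085},
    {"linear": [0, 0, 0.025], "delta_rot": [0, 0, 0], "fingers": 0.085},
    {"linear": [0, 0, 0], "delta_rot": [0, 0, 0], "fingers": 0.085},
    {"linear": [0, 0, 0], "delta_rot": [0, 0, 0], "fingers": 0.085},
    {"linear": [0, 0, 0], "delta_rot": [0, 0, 0], "fingers": 0.085},
  ],
)

```text
clock: 12.57
position: [0.4566, -0.3983, 0.0969]
ee_rot: [0.003, 1.0, 0.004, 0.002]
contact_force: [1.2, -0.0, 0.8]
width: 0.0849
```

send_rows(
  plan=[
    {"linear": [-0.005, 0.0017, 0.01], "delta_rot": [0.3, -0.2, 0.5], "fingers": 0.085},
    {"linear": [0, 0, 0.015], "delta_rot": [0, 0, 0], "fingers": 0.085},
    {"linear": [0, 0, 0.015], "delta_rot": [0, 0, 0], "fingers": 0.085},
    {"linear": [0, 0, 0.005], "delta_rot": [0, 0, 0], "fingers": 0.085},
    {"linear": [0, 0, 0], "delta_rot": [0, 0, 0], "fingers": 0.085},
    {"linear": [0, 0, 0], "delta_rot": [0, 0, 0], "fingers": 0.085},
  ],
)

```text
clock: 13.07
position: [0.4543, -0.4054, 0.057]
ee_rot: [0.005, 1.0, -0.001, 0.005]
contact_force: [-0.2, -0.5, -1.1]
width: 0.085
```

send_rows(
  plan=[
    {"linear": [-0.0025, -0.005, 0.006], "delta_rot": [0.5, -0.5, 0], "fingers": 0.085},
    {"linear": [0, 0, 0.006], "delta_rot": [0, 0, 0], "fingers": 0.085},
    {"linear": [0, 0, 0.003], "delta_rot": [0, 0, 0], "fingers": 0.085},
    {"linear": [0, 0, 0], "delta_rot": [0, 0, 0], "fingers": 0.085},
    {"linear": [0, 0, 0], "delta_rot": [0, 0, 0], "fingers": 0.085},
  ],
)

```text
clock: 13.48
position: [0.4528, -0.4016, 0.0433]
ee_rot: [0.002, 1.0, -0.001, 0.002]
contact_force: [-0.0, 0.1, -0.1]
width: 0.0847
```

send_rows(
  plan=[
    {"linear": [-0.001, -0.0012, 0.004], "delta_rot": [0.2, -0.2, -0.1], "fingers": 0.085},
    {"linear": [0, 0, 0], "delta_rot": [0, 0, 0], "fingers": 0.04},
    {"linear": [0, 0, 0], "delta_rot": [0, 0, 0], "fingers": 0.04},
    {"linear": [0, 0, 0], "delta_rot": [0, 0, 0], "fingers": 0.04},
    {"linear": [0, 0, 0], "delta_rot": [0, 0, 0], "fingers": 0.04},
    {"linear": [0, 0, 0], "delta_rot": [0, 0, 0], "fingers": 0.02},
    {"linear": [0, 0, 0], "delta_rot": [0, 0, 0], "fingers": 0.02},
    {"linear": [0, 0, 0], "delta_rot": [0, 0, 0], "fingers": 0.02},
    {"linear": [0, 0, 0], "delta_rot": [0, 0, 0], "fingers": 0.02},
  ],
  force=60,
)

```text
clock: 14.23
position: [0.4517, -0.4005, 0.0396]
ee_rot: [0.001, 1.0, -0.0, -0.0]
contact_force: [0.3, -0.5, -0.4]
width: 0.0279
```

```bash
python3 - <<'E'
from h import *
a=manip.get_image("scene")[80:200,160:300]
cv2.imwrite("pics/s8.png",cv2.cvtColor(cv2.resize(a,None,fx=4,fy=4,interpolation=cv2.INTER_CUBIC),cv2.COLOR_RGB2BGR))
s=manip.get_state();print(s["position"],s["ee_rot"],s["width"])
E
```

```text
[ 0.45176064 -0.400487    0.03962759] [ 8.24226737e-04  9.99999603e-01 -1.90050157e-04 -2.79271719e-04] 0.027592209423863975
```

View pics/s8.png

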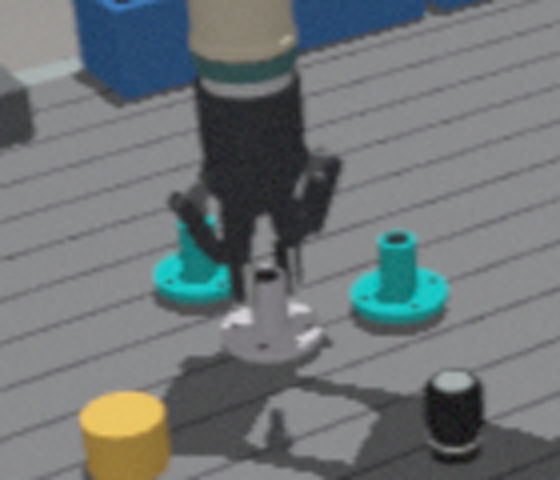

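send_rows(
  plan=[
    {"linear": [0, 0, 0], "delta_rot": [0, 0, 0], "fingers": 0.015},
    {"linear": [0, 0, -0.01], "delta_rot": [0, 0, 0], "fingers": 0.015},
    {"linear": [0, 0, -0.02], "delta_rot": [0, 0, 0], "fingers": 0.015},
    {"linear": [0, 0, -0.03], "delta_rot": [0, 0, 0], "fingers": 0.015},
    {"linear": [0, 0, -0.03], "delta_rot": [0, 0, 0], "fingers": 0.015},
    {"linear": [0, 0, -0.03], "delta_rot": [0, 0, 0], "fingers": 0.015},
    {"linear": [0, 0, 0], "delta_rot": [0, 0, 0], "fingers": 0.015},
    {"linear": [0, 0, 0], "delta_rot": [0, 0, 0], "fingers": 0.015},
  ],
  force=80,
)

```text
clock: 14.95
position: [0.448, -0.3954, 0.1585]
ee_rot: [-0.007, 1.0, -0.0, -0.006]
contact_force: [0.3, 0.7, -7.3]
width: 0.027
```

send_rows(
  plan=[
    {"linear": [0.017, -0.031, -0.002], "delta_rot": [0, 0, 0], "fingers": 0.015},
    {"linear": [0.017, -0.031, -0.002], "delta_rot": [0, 0, 0], "fingers": 0.015},
    {"linear": [0.017, -0.031, -0.002], "delta_rot": [0, 0, 0], "fingers": 0.015},
    {"linear": [0.017, -0.031, -0.002], "delta_rot": [0, 0, 0], "fingers": 0.015},
    {"linear": [0.017, -0.031, -0.002], "delta_rot": [0, 0, 0], "fingers": 0.015},
    {"linear": [0.017, -0.031, -0.002], "delta_rot": [0, 0, 0], "fingers": 0.015},
    {"linear": [0.017, -0.031, -0.002], "delta_rot": [0, 0, 0], "fingers": 0.015},
    {"linear": [0.017, -0.031, -0.002], "delta_rot": [0, 0, 0], "fingers": 0.015},
    {"linear": [0.017, -0.031, -0.002], "delta_rot": [0, 0, 0], "fingers": 0.015},
    {"linear": [0.008, -0.016, 0], "delta_rot": [0, 0, 0], "fingers": 0.015},
    {"linear": [0, 0, 0], "delta_rot": [0, 0, 0], "fingers": 0.015},
    {"linear": [0, 0, 0], "delta_rot": [0, 0, 0], "fingers": 0.015},
  ],
)

```text
clock: 15.95
position: [0.6038, -0.0835, 0.1505]
ee_rot: [-0.015, 1.0, -0.003, -0.025]
contact_force: [-0.3, -0.2, -4.8]
width: 0.0274
```

send_rows(
  plan=[
    {"linear": [0.0095, 0.0027, 0.008], "delta_rot": [-0.8, 1.4, -0.2], "fingers": 0.015},
    {"linear": [0.0095, 0.0027, 0.008], "delta_rot": [-0.9, 1.4, -0.1], "fingers": 0.015},
    {"linear": [0, 0, 0.005], "delta_rot": [0, 0, 0], "fingers": 0.015},
    {"linear": [0, 0, 0], "delta_rot": [0, 0, 0], "fingers": 0.015},
    {"linear": [0, 0, 0], "delta_rot": [0, 0, 0], "fingers": 0.015},
  ],
)

```text
clock: 16.37
position: [0.6156, -0.0907, 0.1202]
ee_rot: [-0.0, 1.0, -0.001, -0.008]
contact_force: [0.5, 0.3, -4.2]
width: 0.0272
```

send_rows(
  plan=[
    {"linear": [0.0074, -0.0015, 0.004], "delta_rot": [0, 0.9, -0.1], "fingers": 0.015},
    {"linear": [0, 0, 0.006], "delta_rot": [0, 0, 0], "fingers": 0.015},
    {"linear": [0, 0, 0.006], "delta_rot": [0, 0, 0], "fingers": 0.015},
    {"linear": [0, 0, 0], "delta_rot": [0, 0, 0], "fingers": 0.015},
    {"linear": [0, 0, 0], "delta_rot": [0, 0, 0], "fingers": 0.015},
  ],
)

```text
clock: 16.78
position: [0.6221, -0.0912, 0.1024]
ee_rot: [-0.0, 1.0, -0.002, -0.001]
contact_force: [0.7, 0.2, -5.7]
width: 0.027
```

```bash
python3 - <<'E'
from h import *
s=manip.get_state();z=s["position"][2]-.0396;print(s["position"],s["ee_rot"],z)
for n in CI:
  manip.get_image(n)
  for t,zz in(("riser_mid",.014),("flange_neck",z)):
   for d in manip.masks_of(t,n):
    b=mbox(d["pixels"]);print(n,t,b,round(d["p"],2),fit(S[t],{n:b},zz,[.62,-.09]))
E
```

```text
[ 0.62213546 -0.09116956  0.10242498] [-4.02862111e-04  9.99997941e-01 -1.66837551e-03 -1.08248419e-03] 0.0628249812020264
scene riser_mid [215.5 221.5 242.5 243.5] 0.61 (array([ 0.62667813, -0.084262  ]), array([ 0.11812567, -2.89916614, -0.1252394 ,  2.64737443]))
scene flange_neck [246.5 137.5 271.5 160.5] 0.89 (array([ 0.40212958, -0.29538868]), array([-0.8718962 , -1.37937084,  0.87103221,  1.18736348]))
scene flange_neck [211.5 195.5 243.5 226.5] 0.69 (array([ 0.62294306, -0.09115336]), array([-0.08569901, -0.14752856,  0.08584469,  0.12718149]))
scene flange_neck [198.5 144.5 203.5 153.5] 0.59 (array([ 0.53379072, -0.39867973]), array([-10.9270478 ,  -9.03772055,  10.97243876,   7.33875914]))
scene flange_neck [353.5 251.5 373.5 272.5] 0.35 (array([0.48019997, 0.22844761]), array([-8.62116232, -8.44063642,  8.47122895,  6.95508347]))
top flange_neck [393.5 263.5 423.5 294.5] 0.88 (array([ 0.34332343, -0.37084115]), array([-0.80086767, -0.01128859,  0.79380128,  0.0038302 ]))
top flange_neck [437.5 222.5 467.5 250.5] 0.62 (array([ 0.44726064, -0.48676799]), array([-0.79847089, -1.23775195,  0.79064292,  1.21656959]))
top flange_neck [278.5 163.5 307.5 184.5] 0.54 (array([ 0.6142585 , -0.08961162]), array([-0.35082983, -4.34758555,  0.34510396,  4.2963355 ]))
```

send_rows(
  plan=[
    {"linear": [0.0005, -0.0005, 0.004], "delta_rot": [0, 0.1, -0.2], "fingers": 0.015},
    {"linear": [0, 0, 0.004], "delta_rot": [0, 0, 0], "fingers": 0.015},
    {"linear": [0, 0, 0], "delta_rot": [0, 0, 0], "fingers": 0.015},
    {"linear": [0, 0, 0], "delta_rot": [0, 0, 0], "fingers": 0.015},
  ],
)

```text
clock: 17.42
position: [0.6235, -0.0904, 0.095]
ee_rot: [-0.0, 1.0, 0.001, 0.001]
contact_force: [-0.2, -0.3, -4.6]
width: 0.0273
```

send_rows(
  plan=[
    {"linear": [-0.0005, 0, 0.003], "delta_rot": [0, -0.1, 0.1], "fingers": 0.015},
    {"linear": [0, 0, 0.003], "delta_rot": [0, 0, 0], "fingers": 0.015},
    {"linear": [0, 0, 0.003], "delta_rot": [0, 0, 0], "fingers": 0.015},
    {"linear": [0, 0, 0.002], "delta_rot": [0, 0, 0], "fingers": 0.015},
    {"linear": [0, 0, 0], "delta_rot": [0, 0, 0], "fingers": 0.015},
    {"linear": [0, 0, 0], "delta_rot": [0, 0, 0], "fingers": 0.015},
  ],
)

```text
clock: 17.92
position: [0.6227, -0.0903, 0.0822]
ee_rot: [-0.0, 1.0, -0.0, -0.0]
contact_force: [-0.7, -0.1, -5.4]
width: 0.0277
```

send_rows(
  plan=[
    {"linear": [0, 0, 0.0015], "delta_rot": [0, 0, 0], "fingers": 0.015},
    {"linear": [0, 0, 0.001], "delta_rot": [0, 0, 0], "fingers": 0.015},
    {"linear": [0, 0, 0.001], "delta_rot": [0, 0, 0], "fingers": 0.015},
    {"linear": [0, 0, 0], "delta_rot": [0, 0, 0], "fingers": 0.015},
  ],
)

```text
clock: 18.25
position: [0.6234, -0.0904, 0.0802]
ee_rot: [0.0, 1.0, -0.0, 0.001]
contact_force: [0.0, 0.6, -5.8]
width: 0.0273
```

send_rows(
  plan=[
    {"linear": [0, 0, 0.001], "delta_rot": [0, 0, 0], "fingers": 0.015},
    {"linear": [0, 0, 0.001], "delta_rot": [0, 0, 0], "fingers": 0.015},
    {"linear": [0, 0, 0], "delta_rot": [0, 0, 0], "fingers": 0.015},
  ],
)

```text
clock: 18.5
position: [0.6241, -0.0906, 0.0799]
ee_rot: [0.0, 1.0, -0.0, 0.002]
contact_force: [0.2, 1.1, -6.0]
width: 0.0274
```

send_rows(
  plan=[
    {"linear": [-0.0007, 0, 0.002], "delta_rot": [0, -0.2, 0], "fingers": 0.015},
    {"linear": [0, 0, 0.001], "delta_rot": [0, 0, 0], "fingers": 0.015},
    {"linear": [0, 0, 0], "delta_rot": [0, 0, 0], "fingers": 0.015},
  ],
)

```text
clock: 18.75
position: [0.6243, -0.0906, 0.0799]
ee_rot: [0.001, 1.0, -0.0, 0.002]
contact_force: [-0.5, -0.1, -4.8]
width: 0.0271
```

send_rows(
  plan=[
    {"linear": [0, 0, 0], "delta_rot": [0, 0, 0], "fingers": 0.035},
    {"linear": [0, 0, 0], "delta_rot": [0, 0, 0], "fingers": 0.06},
    {"linear": [0, 0, 0], "delta_rot": [0, 0, 0], "fingers": 0.085},
    {"linear": [0, 0, 0], "delta_rot": [0, 0, 0], "fingers": 0.085},
    {"linear": [0, 0, -0.01], "delta_rot": [0, 0, 0], "fingers": 0.085},
    {"linear": [0, 0, -0.02], "delta_rot": [0, 0, 0], "fingers": 0.085},
    {"linear": [0, 0, -0.03], "delta_rot": [0, 0, 0], "fingers": 0.085},
    {"linear": [0, 0, -0.03], "delta_rot": [0, 0, 0], "fingers": 0.085},
    {"linear": [0, 0, 0], "delta_rot": [0, 0, 0], "fingers": 0.085},
  ],
)

```text
clock: 19.5
position: [0.6255, -0.0911, 0.1739]
ee_rot: [0.001, 1.0, -0.0, 0.002]
contact_force: [1.3, -0.9, 1.1]
width: 0.0852
```

send_rows(
  plan=[
    {"linear": [-0.0018, 0.034, 0.003], "delta_rot": [0, 0, 0], "fingers": 0.085},
    {"linear": [-0.0018, 0.034, 0.003], "delta_rot": [0, 0, 0], "fingers": 0.085},
    {"linear": [-0.0018, 0.034, 0.003], "delta_rot": [0, 0, 0], "fingers": 0.085},
    {"linear": [-0.0018, 0.034, 0.003], "delta_rot": [0, 0, 0], "fingers": 0.085},
    {"linear": [-0.0018, 0.034, 0.003], "delta_rot": [0, 0, 0], "fingers": 0.085},
    {"linear": [-0.0018, 0.034, 0.003], "delta_rot": [0, 0, 0], "fingers": 0.085},
    {"linear": [0, 0.028, 0], "delta_rot": [0, 0, 0], "fingers": 0.085},
    {"linear": [0, 0, 0], "delta_rot": [0, 0, 0], "fingers": 0.085},
    {"linear": [0, 0, 0], "delta_rot": [0, 0, 0], "fingers": 0.085},
  ],
)

```text
clock: 20.25
position: [0.6194, -0.3332, 0.1659]
ee_rot: [0.004, 1.0, 0.002, 0.011]
contact_force: [0.1, -0.0, -0.5]
width: 0.0851
```

```bash
python3 - <<'E'
from h import *
s=manip.get_state();print(s["position"],s["ee_rot"])
for n in CI:
  manip.get_image(n)
  for t,zz in(("riser_mid",.014),("flange_neck",.04),("cap_mid",0)):
   for d in manip.masks_of(t,n):
    b=mbox(d["pixels"]);q,f=fit(S[t],{n:b},zz)
    if abs(f).max()<3 and q[0]>.5:print(n,t,b,round(d["p"],2),q,f)
a=manip.get_image("scene")[150:270,170:310];b=manip.get_image("top")[130:250,250:390]
cv2.imwrite("pics/s9.png",cv2.cvtColor(cv2.resize(np.hstack([a,b]),None,fx=2.8,fy=2.8,interpolation=cv2.INTER_CUBIC),cv2.COLOR_RGB2BGR))
E
```

```text
[ 0.61944407 -0.33324737  0.16591342] [0.00410477 0.99992488 0.00198799 0.01137653]
scene flange_neck [211.5 204.5 242.5 234.5] 0.59 [ 0.6267892  -0.09057282] [-0.43416678 -0.56935406  0.43530069  0.48476348]
top flange_neck [276.5 157.5 305.5 186.5] 0.77 [ 0.6247065  -0.08536584] [-0.05278575 -0.03044446  0.05270064  0.02965136]
```

View pics/s9.png

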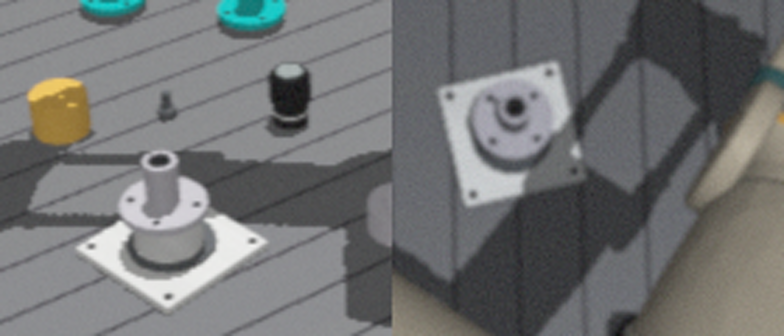

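send_rows(
  plan=[
    {"linear": [-0.0035, -0.005, 0.02], "delta_rot": [0.25, -0.65, 0.1], "fingers": 0.085},
    {"linear": [-0.0035, -0.005, 0.025], "delta_rot": [0.25, -0.65, 0.1], "fingers": 0.085},
    {"linear": [0, 0, 0.025], "delta_rot": [0, 0, 0], "fingers": 0.085},
    {"linear": [0, 0, 0], "delta_rot": [0, 0, 0], "fingers": 0.085},
    {"linear": [0, 0, 0], "delta_rot": [0, 0, 0], "fingers": 0.085},
    {"linear": [0, 0, 0], "delta_rot": [0, 0, 0], "fingers": 0.085},
  ],
)

```text
clock: 21.25
position: [0.6158, -0.3201, 0.0975]
ee_rot: [0.002, 1.0, 0.003, 0.002]
contact_force: [0.8, 0.5, 0.1]
width: 0.0853
```

send_rows(
  plan=[
    {"linear": [-0.0034, 0.0033, 0.012], "delta_rot": [0.2, -0.2, 0.3], "fingers": 0.085},
    {"linear": [0, 0, 0.018], "delta_rot": [0, 0, 0], "fingers": 0.085},
    {"linear": [0, 0, 0.01], "delta_rot": [0, 0, 0], "fingers": 0.085},
    {"linear": [0, 0, 0], "delta_rot": [0, 0, 0], "fingers": 0.085},
    {"linear": [0, 0, 0], "delta_rot": [0, 0, 0], "fingers": 0.085},
  ],
)

```text
clock: 21.67
position: [0.6155, -0.327, 0.0613]
ee_rot: [0.003, 1.0, 0.0, 0.005]
contact_force: [0.3, 0.4, 0.1]
width: 0.0847
```

send_rows(
  plan=[
    {"linear": [-0.003, -0.0035, 0.004], "delta_rot": [0.3, -0.6, 0], "fingers": 0.085},
    {"linear": [0, 0, 0.008], "delta_rot": [0, 0, 0], "fingers": 0.085},
    {"linear": [0, 0, 0.01], "delta_rot": [0, 0, 0], "fingers": 0.085},
    {"linear": [0, 0, 0.008], "delta_rot": [0, 0, 0], "fingers": 0.085},
    {"linear": [0, 0, 0], "delta_rot": [0, 0, 0], "fingers": 0.085},
    {"linear": [0, 0, 0], "delta_rot": [0, 0, 0], "fingers": 0.085},
  ],
)

```text
clock: 22.17
position: [0.6134, -0.3243, 0.0306]
ee_rot: [0.001, 1.0, 0.0, 0.001]
contact_force: [0.9, -0.0, -0.0]
width: 0.0849
```

send_rows(
  plan=[
    {"linear": [-0.001, -0.0008, 0.006], "delta_rot": [0.1, -0.1, 0], "fingers": 0.085},
    {"linear": [0, 0, 0.006], "delta_rot": [0, 0, 0], "fingers": 0.085},
    {"linear": [0, 0, 0.002], "delta_rot": [0, 0, 0], "fingers": 0.085},
    {"linear": [0, 0, 0], "delta_rot": [0, 0, 0], "fingers": 0.065},
    {"linear": [0, 0, 0], "delta_rot": [0, 0, 0], "fingers": 0.065},
    {"linear": [0, 0, 0], "delta_rot": [0, 0, 0], "fingers": 0.065},
  ],
)

```text
clock: 22.67
position: [0.6124, -0.3234, 0.0148]
ee_rot: [0.0, 1.0, 0.0, -0.001]
contact_force: [0.1, -0.1, 0.4]
width: 0.0649
```

send_rows(
  plan=[
    {"linear": [0, 0, 0], "delta_rot": [0, 0, 0], "fingers": 0.045},
    {"linear": [0, 0, 0], "delta_rot": [0, 0, 0], "fingers": 0.045},
    {"linear": [0, 0, 0], "delta_rot": [0, 0, 0], "fingers": 0.045},
    {"linear": [0, 0, 0], "delta_rot": [0, 0, 0], "fingers": 0.045},
  ],
)

```text
clock: 23.0
position: [0.6114, -0.3233, 0.0157]
ee_rot: [0.0, 1.0, 0.0, -0.001]
contact_force: [-0.6, -1.1, -0.4]
width: 0.0556
```

send_rows(
  plan=[
    {"linear": [0, 0, 0], "delta_rot": [0, 0, 0], "fingers": 0.045},
    {"linear": [0, 0, -0.01], "delta_rot": [0, 0, 0], "fingers": 0.045},
    {"linear": [0, 0, -0.02], "delta_rot": [0, 0, 0], "fingers": 0.045},
    {"linear": [0, 0, -0.03], "delta_rot": [0, 0, 0], "fingers": 0.045},
    {"linear": [0, 0, -0.03], "delta_rot": [0, 0, 0], "fingers": 0.045},
    {"linear": [0, 0, -0.03], "delta_rot": [0, 0, 0], "fingers": 0.045},
    {"linear": [0, 0, -0.03], "delta_rot": [0, 0, 0], "fingers": 0.045},
    {"linear": [0, 0, -0.02], "delta_rot": [0, 0, 0], "fingers": 0.045},
    {"linear": [0, 0, 0], "delta_rot": [0, 0, 0], "fingers": 0.045},
    {"linear": [0, 0, 0], "delta_rot": [0, 0, 0], "fingers": 0.045},
  ],
)

```text
clock: 23.83
position: [0.6079, -0.32, 0.1872]
ee_rot: [-0.005, 1.0, 0.0, -0.009]
contact_force: [-1.0, -0.4, -4.9]
width: 0.0557
```

send_rows(
  plan=[
    {"linear": [0.002, -0.03, -0.002], "delta_rot": [-0.1, 0.4, 0], "fingers": 0.045},
    {"linear": [0.002, -0.03, -0.002], "delta_rot": [-0.1, 0.4, 0], "fingers": 0.045},
    {"linear": [0.002, -0.03, -0.002], "delta_rot": [-0.1, 0.4, 0], "fingers": 0.045},
    {"linear": [0.002, -0.03, -0.002], "delta_rot": [0, 0, 0], "fingers": 0.045},
    {"linear": [0.002, -0.03, -0.002], "delta_rot": [0, 0, 0], "fingers": 0.045},
    {"linear": [0.002, -0.03, -0.002], "delta_rot": [0, 0, 0], "fingers": 0.045},
    {"linear": [0.002, -0.03, -0.002], "delta_rot": [0, 0, 0], "fingers": 0.045},
    {"linear": [0.002, -0.016, -0.002], "delta_rot": [0, 0, 0], "fingers": 0.045},
    {"linear": [0, 0, 0], "delta_rot": [0, 0, 0], "fingers": 0.045},
    {"linear": [0, 0, 0], "delta_rot": [0, 0, 0], "fingers": 0.045},
  ],
)

```text
clock: 24.67
position: [0.6124, -0.0825, 0.1816]
ee_rot: [-0.008, 1.0, -0.002, -0.015]
contact_force: [0.2, -0.0, -5.1]
width: 0.0557
```

send_rows(
  plan=[
    {"linear": [0.006, 0.003, 0.008], "delta_rot": [-0.45, 0.9, -0.1], "fingers": 0.045},
    {"linear": [0.006, 0.0035, 0.012], "delta_rot": [-0.45, 0.8, -0.1], "fingers": 0.045},
    {"linear": [0, 0, 0.01], "delta_rot": [0, 0, 0], "fingers": 0.045},
    {"linear": [0, 0, 0], "delta_rot": [0, 0, 0], "fingers": 0.045},
    {"linear": [0, 0, 0], "delta_rot": [0, 0, 0], "fingers": 0.045},
  ],
)

```text
clock: 25.08
position: [0.62, -0.0914, 0.1434]
ee_rot: [-0.001, 1.0, -0.001, -0.006]
contact_force: [-0.2, -0.0, -4.6]
width: 0.0553
```

send_rows(
  plan=[
    {"linear": [0.0045, -0.0025, 0.002], "delta_rot": [-0.1, 0.7, -0.1], "fingers": 0.045},
    {"linear": [0, 0, 0.003], "delta_rot": [0, 0, 0], "fingers": 0.045},
    {"linear": [0, 0, 0], "delta_rot": [0, 0, 0], "fingers": 0.045},
    {"linear": [0, 0, 0], "delta_rot": [0, 0, 0], "fingers": 0.045},
  ],
)

```text
clock: 25.42
position: [0.6244, -0.0903, 0.1377]
ee_rot: [0.0, 1.0, -0.001, -0.0]
contact_force: [0.9, -0.1, -4.7]
width: 0.0559
```

```bash
python3 - <<'E'
from h import *
s=manip.get_state();z=s["position"][2]-.0152;print(s["position"],s["ee_rot"],z)
for n in CI:
  manip.get_image(n)
  for t,zz in(("flange_neck",.04),("cap_mid",z)):
   for d in manip.masks_of(t,n):
    b=mbox(d["pixels"]);q,f=fit(S[t],{n:b},zz)
    if q[0]>.5:print(n,t,b,round(d["p"],2),q,f)
E
```

```text
[ 0.62438909 -0.09026052  0.13772383] [ 1.23809250e-04  9.99999142e-01 -1.30360431e-03 -4.28552355e-05] 0.12252383486169578
scene flange_neck [211.5 205.5 243.5 233.5] 0.9 [ 0.62576688 -0.0899494 ] [ 0.06582544 -1.59387828 -0.06934828  1.45895801]
scene cap_mid [212.5 178.5 238.5 207.5] 0.7 [ 0.62314213 -0.08874779] [-0.36560697 -0.13891739  0.37362521  0.09861866]
scene cap_mid [353.5 251.5 373.5 272.5] 0.17 [0.52621786 0.27068913] [-6.32584152 -8.54402778  6.08940376  7.20603554]
top flange_neck [278.5 165.5 306.5 186.5] 0.63 [ 0.61401155 -0.08906386] [-0.57748845 -4.07694268  0.5703224   4.0276134 ]
```

send_rows(
  plan=[
    {"linear": [0.001, 0, 0.006], "delta_rot": [0, 0, -0.1], "fingers": 0.045},
    {"linear": [0, 0, 0.006], "delta_rot": [0, 0, 0], "fingers": 0.045},
    {"linear": [0, 0, 0.006], "delta_rot": [0, 0, 0], "fingers": 0.045},
    {"linear": [0, 0, 0.004], "delta_rot": [0, 0, 0], "fingers": 0.045},
    {"linear": [0, 0, 0], "delta_rot": [0, 0, 0], "fingers": 0.045},
    {"linear": [0, 0, 0], "delta_rot": [0, 0, 0], "fingers": 0.045},
  ],
)

```text
clock: 26.22
position: [0.6251, -0.0899, 0.113]
ee_rot: [0.0, 1.0, -0.0, -0.0]
contact_force: [-0.2, 0.1, -4.1]
width: 0.0559
```

send_rows(
  plan=[
    {"linear": [0, 0, 0.006], "delta_rot": [0, 0, 0], "fingers": 0.045},
    {"linear": [0, 0, 0.006], "delta_rot": [0, 0, 0], "fingers": 0.045},
    {"linear": [0, 0, 0.003], "delta_rot": [0, 0, 0], "fingers": 0.045},
    {"linear": [0, 0, 0.001], "delta_rot": [0, 0, 0], "fingers": 0.045},
    {"linear": [0, 0, 0], "delta_rot": [0, 0, 0], "fingers": 0.045},
    {"linear": [0, 0, 0], "delta_rot": [0, 0, 0], "fingers": 0.045},
  ],
)

```text
clock: 26.72
position: [0.625, -0.0899, 0.0949]
ee_rot: [-0.0, 1.0, -0.0, -0.001]
contact_force: [-0.5, 0.4, -4.4]
width: 0.0553
```

send_rows(
  plan=[
    {"linear": [0, 0, 0.0015], "delta_rot": [0, 0, 0], "fingers": 0.045},
    {"linear": [0, 0, 0.001], "delta_rot": [0, 0, 0], "fingers": 0.045},
    {"linear": [0, 0, 0.001], "delta_rot": [0, 0, 0], "fingers": 0.045},
    {"linear": [0, 0, 0], "delta_rot": [0, 0, 0], "fingers": 0.045},
  ],
)

```text
clock: 27.05
position: [0.6257, -0.0901, 0.0919]
ee_rot: [0.0, 1.0, -0.0, 0.0]
contact_force: [-0.8, -0.2, -5.3]
width: 0.0557
```

send_rows(
  plan=[
    {"linear": [0, 0, 0.001], "delta_rot": [0, 0, 0], "fingers": 0.045},
    {"linear": [0, 0, 0.001], "delta_rot": [0, 0, 0], "fingers": 0.045},
    {"linear": [0, 0, 0], "delta_rot": [0, 0, 0], "fingers": 0.045},
  ],
)

```text
clock: 27.3
position: [0.626, -0.0902, 0.092]
ee_rot: [0.0, 1.0, -0.0, 0.001]
contact_force: [-0.0, 0.5, -5.9]
width: 0.0555
```

send_rows(
  plan=[
    {"linear": [0, 0, 0], "delta_rot": [0, 0, 0], "fingers": 0.062},
    {"linear": [0, 0, 0], "delta_rot": [0, 0, 0], "fingers": 0.085},
    {"linear": [0, 0, 0], "delta_rot": [0, 0, 0], "fingers": 0.085},
    {"linear": [0, 0, 0], "delta_rot": [0, 0, 0], "fingers": 0.085},
    {"linear": [0, 0, -0.01], "delta_rot": [0, 0, 0], "fingers": 0.085},
    {"linear": [0, 0, -0.02], "delta_rot": [0, 0, 0], "fingers": 0.085},
    {"linear": [0, 0, -0.03], "delta_rot": [0, 0, 0], "fingers": 0.085},
    {"linear": [0, 0, -0.03], "delta_rot": [0, 0, 0], "fingers": 0.085},
    {"linear": [0, 0, 0], "delta_rot": [0, 0, 0], "fingers": 0.085},
  ],
)

```text
clock: 28.05
position: [0.6277, -0.0906, 0.1889]
ee_rot: [0.001, 1.0, -0.0, 0.003]
contact_force: [0.7, 0.3, 1.4]
width: 0.085
```

send_rows(
  plan=[
    {"linear": [-0.03, -0.015, 0.0], "delta_rot": [0, 0, 0], "fingers": 0.085},
    {"linear": [-0.03, -0.015, 0.0], "delta_rot": [0, 0, 0], "fingers": 0.085},
    {"linear": [-0.03, -0.015, 0.0], "delta_rot": [0, 0, 0], "fingers": 0.085},
    {"linear": [-0.03, -0.015, 0.01], "delta_rot": [0, 0, 0], "fingers": 0.085},
    {"linear": [-0.03, -0.015, 0.02], "delta_rot": [0, 0, 0], "fingers": 0.085},
    {"linear": [-0.03, -0.015, 0.02], "delta_rot": [0, 0, 0], "fingers": 0.085},
    {"linear": [-0.005, 0, 0], "delta_rot": [0, 0, 0], "fingers": 0.085},
    {"linear": [0, 0, 0], "delta_rot": [0, 0, 0], "fingers": 0.085},
    {"linear": [0, 0, 0], "delta_rot": [0, 0, 0], "fingers": 0.085},
  ],
)

```text
clock: 28.8
position: [0.4396, 0.001, 0.1404]
ee_rot: [0.003, 1.0, -0.001, 0.012]
contact_force: [-0.4, -1.0, -0.3]
width: 0.0852
```

```bash
python3 - <<'E'
from h import *
s=manip.get_state();print(s["position"],s["ee_rot"])
for n in CI:
  manip.get_image(n)
  for t,zz in(("ring_large_mid",0),("ring_small_mid",0),("cap_mid",.076),("flange_neck",.04),("lens_mid",0)):
   for d in manip.masks_of(t,n):
    b=mbox(d["pixels"]);q,f=fit(S[t],{n:b},zz)
    if abs(f).max()<3: print(n,t,b,round(d["p"],2),q,f)
a=manip.get_image("scene")[150:290,170:310];b=manip.get_image("top")[130:270,220:360]
cv2.imwrite("pics/s10.png",cv2.cvtColor(cv2.resize(np.hstack([a,b]),None,fx=2.8,fy=2.8,interpolation=cv2.INTER_CUBIC),cv2.COLOR_RGB2BGR))
E
```

```text
[0.43958868 0.00097858 0.14037409] [ 3.07241525e-03  9.99920139e-01 -9.04993480e-04  1.22252533e-02]
scene ring_large_mid [300.5 215.5 324.5 237.5] 0.77 [ 0.43567657 -0.00101783] [-0.11147084 -1.13356839  0.10778846  1.03289145]
scene ring_small_mid [353.5 251.5 373.5 272.5] 0.78 [0.41984451 0.17001022] [-0.54382045 -0.14651051  0.53368803  0.11066751]
scene cap_mid [211.5 193.5 237.5 223.5] 0.85 [ 0.62665617 -0.09518251] [-0.03770225  0.64366764  0.03974767 -0.58694164]
scene flange_neck [197.5 131.5 221.5 155.5] 0.81 [ 0.48283675 -0.44719602] [-0.80439098 -0.12293688  0.80859393  0.04765213]
scene flange_neck [246.5 137.5 271.5 160.5] 0.7 [ 0.3808937 -0.3302209] [-0.45310577 -0.93499767  0.45224549  0.81976067]
scene lens_mid [265.5 171.5 280.5 195.5] 0.77 [ 0.41680654 -0.20421834] [-0.33674872 -0.94304474  0.34291837  0.86003355]
top ring_small_mid [185.5 243.5 204.5 261.5] 0.53 [0.42006733 0.17171425] [ 0.06142249  0.07008513 -0.06252726 -0.07034661]
top cap_mid [281.5 154.5 304.5 179.5] 0.58 [ 0.62726043 -0.08880663] [-0.24651416 -0.62630614  0.23743007  0.63737053]
top flange_neck [394.5 264.5 423.5 293.5] 0.82 [ 0.34317104 -0.3783964 ] [-1.00517448 -0.72413294  0.99598646  0.70243277]
top flange_neck [436.5 221.5 466.5 251.5] 0.65 [ 0.44913417 -0.49275261] [-0.49354909  0.05933601  0.48936212 -0.06315318]
top lens_mid [329.5 242.5 345.5 257.5] 0.59 [ 0.41979493 -0.20283474] [-1.50241795 -1.18839239  1.43220599  1.22473411]
```

View pics/s10.png

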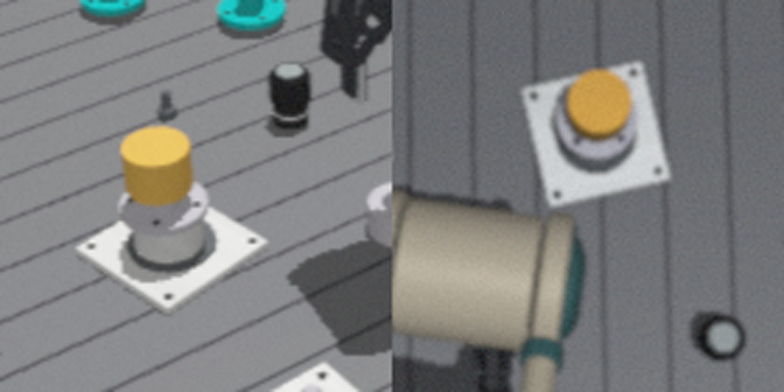

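send_rows(
  plan=[
    {"linear": [-0.002, 0, 0.015], "delta_rot": [0.2, -0.7, -0.1], "fingers": 0.085},
    {"linear": [-0.002, 0, 0.02], "delta_rot": [0.2, -0.7, 0], "fingers": 0.085},
    {"linear": [0, 0, 0.02], "delta_rot": [0, 0, 0], "fingers": 0.085},
    {"linear": [0, 0, 0.01], "delta_rot": [0, 0, 0], "fingers": 0.085},
    {"linear": [0, 0, 0], "delta_rot": [0, 0, 0], "fingers": 0.085},
    {"linear": [0, 0, 0], "delta_rot": [0, 0, 0], "fingers": 0.085},
  ],
)

```text
clock: 30.0
position: [0.439, 0.0003, 0.0741]
ee_rot: [-0.0, 1.0, -0.0, 0.002]
contact_force: [0.1, -0.1, 0.6]
width: 0.0852
```

send_rows(
  plan=[
    {"linear": [-0.0032, 0, 0.01], "delta_rot": [0, -0.2, 0], "fingers": 0.085},
    {"linear": [0, 0, 0.015], "delta_rot": [0, 0, 0], "fingers": 0.085},
    {"linear": [0, 0, 0.01], "delta_rot": [0, 0, 0], "fingers": 0.085},
    {"linear": [0, 0, 0.003], "delta_rot": [0, 0, 0], "fingers": 0.085},
    {"linear": [0, 0, 0], "delta_rot": [0, 0, 0], "fingers": 0.085},
    {"linear": [0, 0, 0], "delta_rot": [0, 0, 0], "fingers": 0.085},
  ],
)

```text
clock: 30.5
position: [0.4381, -0.0001, 0.0368]
ee_rot: [0.0, 1.0, 0.0, 0.004]
contact_force: [0.5, -0.5, -0.7]
width: 0.085
```

send_rows(
  plan=[
    {"linear": [-0.0023, -0.0006, 0.004], "delta_rot": [0, -0.4, 0], "fingers": 0.085},
    {"linear": [0, 0, 0.01], "delta_rot": [0, 0, 0], "fingers": 0.085},
    {"linear": [0, 0, 0.008], "delta_rot": [0, 0, 0], "fingers": 0.085},
    {"linear": [0, 0, 0], "delta_rot": [0, 0, 0], "fingers": 0.085},
    {"linear": [0, 0, 0], "delta_rot": [0, 0, 0], "fingers": 0.085},
  ],
)

```text
clock: 30.92
position: [0.4378, 0.0003, 0.0159]
ee_rot: [0.001, 1.0, 0.0, 0.003]
contact_force: [0.6, -1.2, -0.2]
width: 0.0848
```

send_rows(
  plan=[
    {"linear": [-0.002, 0, 0.003], "delta_rot": [0.1, -0.3, 0], "fingers": 0.085},
    {"linear": [0, 0, 0.003], "delta_rot": [0, 0, 0], "fingers": 0.085},
    {"linear": [0, 0, 0], "delta_rot": [0, 0, 0], "fingers": 0.085},
    {"linear": [0, 0, 0], "delta_rot": [0, 0, 0], "fingers": 0.066},
    {"linear": [0, 0, 0], "delta_rot": [0, 0, 0], "fingers": 0.066},
    {"linear": [0, 0, 0], "delta_rot": [0, 0, 0], "fingers": 0.066},
  ],
)

```text
clock: 31.42
position: [0.4364, 0.0002, 0.0102]
ee_rot: [0.0, 1.0, 0.0, 0.001]
contact_force: [0.3, 0.8, 0.1]
width: 0.0658
```

send_rows(
  plan=[
    {"linear": [0, 0, 0], "delta_rot": [0, 0, 0], "fingers": 0.046},
    {"linear": [0, 0, 0], "delta_rot": [0, 0, 0], "fingers": 0.046},
    {"linear": [0, 0, 0], "delta_rot": [0, 0, 0], "fingers": 0.046},
    {"linear": [0, 0, 0], "delta_rot": [0, 0, 0], "fingers": 0.046},
  ],
)

```text
clock: 31.75
position: [0.4358, 0.0002, 0.0115]
ee_rot: [0.0, 1.0, 0.0, 0.0]
contact_force: [-0.2, -1.1, -1.1]
width: 0.0565
```

send_rows(
  plan=[
    {"linear": [0, 0, -0.01], "delta_rot": [0, 0, 0], "fingers": 0.046},
    {"linear": [0, 0, -0.02], "delta_rot": [0, 0, 0], "fingers": 0.046},
    {"linear": [0, 0, -0.03], "delta_rot": [0, 0, 0], "fingers": 0.046},
    {"linear": [0, 0, -0.03], "delta_rot": [0, 0, 0], "fingers": 0.046},
    {"linear": [0, 0, -0.03], "delta_rot": [0, 0, 0], "fingers": 0.046},
    {"linear": [0, 0, -0.02], "delta_rot": [0, 0, 0], "fingers": 0.046},
    {"linear": [0, 0, 0], "delta_rot": [0, 0, 0], "fingers": 0.046},
    {"linear": [0, 0, 0], "delta_rot": [0, 0, 0], "fingers": 0.046},
  ],
)

```text
clock: 32.42
position: [0.4312, 0.001, 0.1521]
ee_rot: [-0.001, 1.0, 0.0, -0.007]
contact_force: [-0.9, -0.4, -3.7]
width: 0.0568
```

send_rows(
  plan=[
    {"linear": [0.0236, -0.0184, -0.002], "delta_rot": [0, 0.4, 0], "fingers": 0.046},
    {"linear": [0.0236, -0.0184, -0.002], "delta_rot": [0, 0.4, 0], "fingers": 0.046},
    {"linear": [0.0236, -0.0184, -0.002], "delta_rot": [0, 0.4, 0], "fingers": 0.046},
    {"linear": [0.0236, -0.0184, -0.002], "delta_rot": [0, 0.4, 0], "fingers": 0.046},
    {"linear": [0.0236, -0.0184, -0.002], "delta_rot": [0, 0, 0], "fingers": 0.046},
    {"linear": [0.0236, -0.0184, -0.002], "delta_rot": [0, 0, 0], "fingers": 0.046},
    {"linear": [0.0236, -0.0184, -0.002], "delta_rot": [0, 0, 0], "fingers": 0.046},
    {"linear": [0.0236, -0.0184, -0.002], "delta_rot": [0, 0, 0], "fingers": 0.046},
    {"linear": [0.018, -0.014, -0.002], "delta_rot": [0, 0, 0], "fingers": 0.046},
    {"linear": [0, 0, 0], "delta_rot": [0, 0, 0], "fingers": 0.046},
    {"linear": [0, 0, 0], "delta_rot": [0, 0, 0], "fingers": 0.046},
  ],
)

```text
clock: 33.33
position: [0.6315, 0.1691, 0.1369]
ee_rot: [0.001, 1.0, -0.001, -0.016]
contact_force: [-0.5, -0.4, -4.1]
width: 0.0566
```

send_rows(
  plan=[
    {"linear": [0.008, 0.0015, 0.008], "delta_rot": [0, 0.9, 0], "fingers": 0.046},
    {"linear": [0.0085, 0.0015, 0.01], "delta_rot": [0, 0.9, 0], "fingers": 0.046},
    {"linear": [0, 0, 0.008], "delta_rot": [0, 0, 0], "fingers": 0.046},
    {"linear": [0, 0, 0], "delta_rot": [0, 0, 0], "fingers": 0.046},
    {"linear": [0, 0, 0], "delta_rot": [0, 0, 0], "fingers": 0.046},
  ],
)

```text
clock: 33.75
position: [0.6396, 0.1635, 0.0989]
ee_rot: [0.003, 1.0, -0.001, -0.009]
contact_force: [-0.6, 0.8, -2.0]
width: 0.0568
```

send_rows(
  plan=[
    {"linear": [0.0084, -0.0025, 0], "delta_rot": [0.3, 1.0, -0.1], "fingers": 0.046},
    {"linear": [0, 0, 0], "delta_rot": [0, 0, 0], "fingers": 0.046},
    {"linear": [0, 0, 0], "delta_rot": [0, 0, 0], "fingers": 0.046},
    {"linear": [0, 0, 0], "delta_rot": [0, 0, 0], "fingers": 0.046},
  ],
)

```text
clock: 34.08
position: [0.6472, 0.1654, 0.0989]
ee_rot: [0.0, 1.0, -0.001, -0.001]
contact_force: [0.1, -0.4, -3.1]
width: 0.0567
```

```bash
python3 - <<'E'
from h import *
s=manip.get_state();z=s["position"][2]-.0108;print(s["position"],s["ee_rot"],z)
for n in CI:
  manip.get_image(n)
  for t,zz in(("ring_large_mid",z),):
   for d in manip.masks_of(t,n):
    b=mbox(d["pixels"]);q,f=fit(S[t],{n:b},zz,[.648,.166])
    if q[0]>.5:print(n,t,b,round(d["p"],2),q,f)
a=manip.get_image("scene")[240:360,210:350];b=manip.get_image("top")[110:230,130:270]
cv2.imwrite("pics/s11.png",cv2.cvtColor(cv2.resize(np.hstack([a,b]),None,fx=2.8,fy=2.8,interpolation=cv2.INTER_CUBIC),cv2.COLOR_RGB2BGR))
for p in ([.648,.166,.056],[.648,.166,.01]): print((proj(p,"scene")-[210,240])*2.8)
E
```

```text
[0.64721627 0.16539416 0.0989349 ] [ 8.32735261e-05  9.99999399e-01 -6.83835510e-04 -8.53457714e-04] 0.08813489804840102
scene ring_large_mid [267.5 255.5 294.5 285.5] 0.57 [0.64364342 0.16352949] [-1.642022   -0.91464621  1.63594249  0.71361671]
[[197.28329534 136.18472736]]
[[198.38865707 179.96328241]]
```

View pics/s11.png

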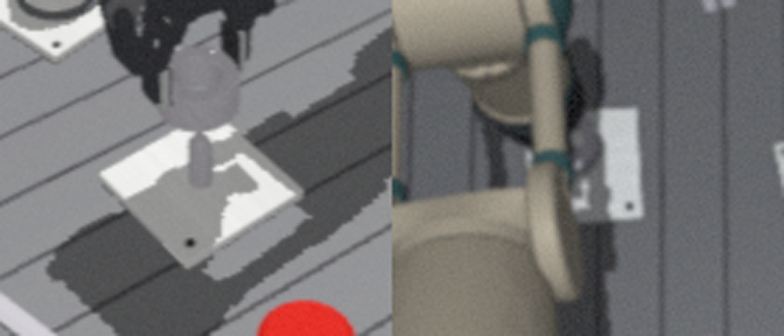

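send_rows(
  plan=[
    {"linear": [0.002, -0.0005, 0.006], "delta_rot": [0, 0.1, -0.1], "fingers": 0.046},
    {"linear": [0, 0, 0.008], "delta_rot": [0, 0, 0], "fingers": 0.046},
    {"linear": [0, 0, 0.008], "delta_rot": [0, 0, 0], "fingers": 0.046},
    {"linear": [0, 0, 0.004], "delta_rot": [0, 0, 0], "fingers": 0.046},
    {"linear": [0, 0, 0], "delta_rot": [0, 0, 0], "fingers": 0.046},
    {"linear": [0, 0, 0], "delta_rot": [0, 0, 0], "fingers": 0.046},
  ],
)

```text
clock: 34.88
position: [0.6485, 0.166, 0.0688]
ee_rot: [0.0, 1.0, 0.0, -0.001]
contact_force: [0.0, -0.3, -3.7]
width: 0.0568
```

send_rows(
  plan=[
    {"linear": [0, 0, 0.008], "delta_rot": [0, 0.1, 0], "fingers": 0.046},
    {"linear": [0, 0, 0.01], "delta_rot": [0, 0, 0], "fingers": 0.046},
    {"linear": [0, 0, 0.01], "delta_rot": [0, 0, 0], "fingers": 0.046},
    {"linear": [0, 0, 0.007], "delta_rot": [0, 0, 0], "fingers": 0.046},
    {"linear": [0, 0, 0.002], "delta_rot": [0, 0, 0], "fingers": 0.046},
    {"linear": [0, 0, 0], "delta_rot": [0, 0, 0], "fingers": 0.046},
    {"linear": [0, 0, 0], "delta_rot": [0, 0, 0], "fingers": 0.046},
  ],
)

```text
clock: 35.47
position: [0.6479, 0.1659, 0.0265]
ee_rot: [0.0, 1.0, 0.0, -0.001]
contact_force: [-0.3, -0.4, -3.5]
width: 0.0566
```

send_rows(
  plan=[
    {"linear": [0, 0, 0.002], "delta_rot": [0, 0.1, 0], "fingers": 0.046},
    {"linear": [0, 0, 0.002], "delta_rot": [0, 0, 0], "fingers": 0.046},
    {"linear": [0, 0, 0.001], "delta_rot": [0, 0, 0], "fingers": 0.046},
    {"linear": [0, 0, 0.001], "delta_rot": [0, 0, 0], "fingers": 0.046},
    {"linear": [0, 0, 0], "delta_rot": [0, 0, 0], "fingers": 0.046},
  ],
)

```text
clock: 35.88
position: [0.6491, 0.166, 0.0218]
ee_rot: [0.0, 1.0, 0.0, 0.001]
contact_force: [0.3, 0.3, -3.2]
width: 0.0566
```

send_rows(
  plan=[
    {"linear": [0, 0, 0.001], "delta_rot": [0, 0, 0], "fingers": 0.046},
    {"linear": [0, 0, 0.001], "delta_rot": [0, 0, 0], "fingers": 0.046},
    {"linear": [0, 0, 0], "delta_rot": [0, 0, 0], "fingers": 0.046},
  ],
)

```text
clock: 36.13
position: [0.6496, 0.1661, 0.0218]
ee_rot: [0.0, 1.0, 0.0, 0.002]
contact_force: [0.2, 0.6, -3.0]
width: 0.0569
```

send_rows(
  plan=[
    {"linear": [0, 0, 0], "delta_rot": [0, 0, 0], "fingers": 0.065},
    {"linear": [0, 0, 0], "delta_rot": [0, 0, 0], "fingers": 0.085},
    {"linear": [0, 0, 0], "delta_rot": [0, 0, 0], "fingers": 0.085},
    {"linear": [0, 0, 0], "delta_rot": [0, 0, 0], "fingers": 0.085},
    {"linear": [0, 0, -0.01], "delta_rot": [0, 0, 0], "fingers": 0.085},
    {"linear": [0, 0, -0.02], "delta_rot": [0, 0, 0], "fingers": 0.085},
    {"linear": [0, 0, -0.03], "delta_rot": [0, 0, 0], "fingers": 0.085},
    {"linear": [0, 0, -0.03], "delta_rot": [0, 0, 0], "fingers": 0.085},
    {"linear": [0, 0, 0], "delta_rot": [0, 0, 0], "fingers": 0.085},
  ],
)

```text
clock: 36.88
position: [0.6502, 0.1663, 0.1166]
ee_rot: [-0.0, 1.0, 0.0, 0.003]
contact_force: [1.8, 0.5, 0.1]
width: 0.085
```

send_rows(
  plan=[
    {"linear": [-0.032, -0.001, -0.002], "delta_rot": [0, -0.4, 0], "fingers": 0.085},
    {"linear": [-0.032, -0.001, -0.002], "delta_rot": [0, -0.4, 0], "fingers": 0.085},
    {"linear": [-0.032, -0.001, 0], "delta_rot": [0, -0.4, 0], "fingers": 0.085},
    {"linear": [-0.032, -0.001, 0], "delta_rot": [0, 0, 0], "fingers": 0.085},
    {"linear": [-0.032, -0.001, 0], "delta_rot": [0, 0, 0], "fingers": 0.085},
    {"linear": [-0.032, -0.001, 0.01], "delta_rot": [0, 0, 0], "fingers": 0.085},
    {"linear": [-0.028, 0, 0.01], "delta_rot": [0, 0, 0], "fingers": 0.085},
    {"linear": [0, 0, 0], "delta_rot": [0, 0, 0], "fingers": 0.085},
    {"linear": [0, 0, 0], "delta_rot": [0, 0, 0], "fingers": 0.085},
  ],
)

```text
clock: 37.63
position: [0.426, 0.1723, 0.1075]
ee_rot: [-0.002, 1.0, -0.0, 0.002]
contact_force: [1.0, 1.0, 1.2]
width: 0.0849
```

```bash
python3 - <<'E'
from h import *
s=manip.get_state();print(s["position"],s["ee_rot"])
for n in CI:
  manip.get_image(n)
  for t,zz in(("ring_large_mid",.01),("ring_small_mid",0)):
   for d in manip.masks_of(t,n):
    b=mbox(d["pixels"]);q,f=fit(S[t],{n:b},zz)
    if abs(f).max()<4:print(n,t,b,round(d["p"],2),q,f)
a=manip.get_image("scene")[240:360,230:350];b=manip.get_image("top")[130:250,140:260]
cv2.imwrite("pics/s12.png",cv2.cvtColor(cv2.resize(np.hstack([a,b]),None,fx=3,fy=3,interpolation=cv2.INTER_CUBIC),cv2.COLOR_RGB2BGR))
E
```

```text
[0.42604766 0.17228994 0.10746832] [-1.72177819e-03  9.99996907e-01 -3.11803607e-04  1.76764055e-03]
scene ring_large_mid [264.5 284.5 293.5 314.5] 0.8 [0.65069795 0.16399819] [-0.02808978 -0.61219466  0.02750989  0.55396087]
scene ring_small_mid [352.5 252.5 373.5 272.5] 0.87 [0.42190323 0.17060284] [-0.04731458 -0.66925718  0.04564909  0.62182851]
top ring_large_mid [185.5 155.5 208.5 178.5] 0.88 [0.64891676 0.16588091] [-0.55554969 -0.68049663  0.56777901  0.68285587]
```

View pics/s12.png

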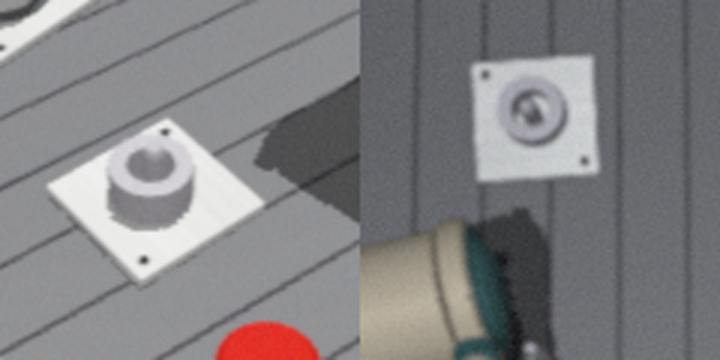

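send_rows(
  plan=[
    {"linear": [-0.005, 0.0008, 0.01], "delta_rot": [-0.2, -0.2, 0], "fingers": 0.075},
    {"linear": [0, 0, 0.02], "delta_rot": [0, 0, 0], "fingers": 0.075},
    {"linear": [0, 0, 0.02], "delta_rot": [0, 0, 0], "fingers": 0.075},
    {"linear": [0, 0, 0.01], "delta_rot": [0, 0, 0], "fingers": 0.075},
    {"linear": [0, 0, 0], "delta_rot": [0, 0, 0], "fingers": 0.075},
    {"linear": [0, 0, 0], "delta_rot": [0, 0, 0], "fingers": 0.075},
  ],
)

```text
clock: 38.53
position: [0.424, 0.1711, 0.0425]
ee_rot: [0.0, 1.0, -0.002, -0.0]
contact_force: [0.2, -0.1, -0.1]
width: 0.075
```

send_rows(
  plan=[
    {"linear": [-0.003, -0.0004, 0.005], "delta_rot": [0, 0, -0.2], "fingers": 0.075},
    {"linear": [0, 0, 0.01], "delta_rot": [0, 0, 0], "fingers": 0.075},
    {"linear": [0, 0, 0.007], "delta_rot": [0, 0, 0], "fingers": 0.075},
    {"linear": [0, 0, 0], "delta_rot": [0, 0, 0], "fingers": 0.075},
    {"linear": [0, 0, 0], "delta_rot": [0, 0, 0], "fingers": 0.075},
  ],
)

```text
clock: 38.95
position: [0.4217, 0.1719, 0.0204]
ee_rot: [0.0, 1.0, 0.0, 0.001]
contact_force: [0.3, 0.5, 0.6]
width: 0.075
```

send_rows(
  plan=[
    {"linear": [-0.0007, 0.0003, 0.006], "delta_rot": [0, -0.1, 0], "fingers": 0.075},
    {"linear": [0, 0, 0.006], "delta_rot": [0, 0, 0], "fingers": 0.075},
    {"linear": [0, 0, 0], "delta_rot": [0, 0, 0], "fingers": 0.055},
    {"linear": [0, 0, 0], "delta_rot": [0, 0, 0], "fingers": 0.055},
    {"linear": [0, 0, 0], "delta_rot": [0, 0, 0], "fingers": 0.055},
  ],
  force=60,
)

```text
clock: 39.37
position: [0.4219, 0.1719, 0.0084]
ee_rot: [-0.0, 1.0, 0.0, 0.001]
contact_force: [0.3, 0.7, -0.8]
width: 0.0548
```

send_rows(
  plan=[
    {"linear": [0, 0, 0], "delta_rot": [0, 0, 0], "fingers": 0.034},
    {"linear": [0, 0, 0], "delta_rot": [0, 0, 0], "fingers": 0.034},
    {"linear": [0, 0, 0], "delta_rot": [0, 0, 0], "fingers": 0.034},
    {"linear": [0, 0, 0], "delta_rot": [0, 0, 0], "fingers": 0.034},
  ],
)

```text
clock: 39.7
position: [0.4218, 0.1719, 0.0094]
ee_rot: [-0.0, 1.0, 0.001, 0.001]
contact_force: [-0.1, 1.0, -2.1]
width: 0.0427
```

send_rows(
  plan=[
    {"linear": [0, 0, -0.01], "delta_rot": [0, 0, 0], "fingers": 0.034},
    {"linear": [0, 0, -0.02], "delta_rot": [0, 0, 0], "fingers": 0.034},
    {"linear": [0, 0, -0.03], "delta_rot": [0, 0, 0], "fingers": 0.034},
    {"linear": [0, 0, -0.03], "delta_rot": [0, 0, 0], "fingers": 0.034},
    {"linear": [0, 0, -0.03], "delta_rot": [0, 0, 0], "fingers": 0.034},
    {"linear": [0, 0, -0.02], "delta_rot": [0, 0, 0], "fingers": 0.034},
    {"linear": [0, 0, 0], "delta_rot": [0, 0, 0], "fingers": 0.034},
    {"linear": [0, 0, 0], "delta_rot": [0, 0, 0], "fingers": 0.034},
  ],
)

```text
clock: 40.37
position: [0.4189, 0.1712, 0.1525]
ee_rot: [0.001, 1.0, 0.0, -0.003]
contact_force: [-0.4, -0.2, -1.3]
width: 0.0428
```

send_rows(
  plan=[
    {"linear": [0.032, 0.0007, -0.002], "delta_rot": [0, 0.4, 0], "fingers": 0.034},
    {"linear": [0.032, 0.0007, -0.002], "delta_rot": [0, 0.4, 0], "fingers": 0.034},
    {"linear": [0.032, 0.0007, -0.002], "delta_rot": [0, 0.4, 0], "fingers": 0.034},
    {"linear": [0.032, 0.0007, -0.002], "delta_rot": [0, 0.4, 0], "fingers": 0.034},
    {"linear": [0.032, 0.0007, -0.002], "delta_rot": [0, 0.3, 0], "fingers": 0.034},
    {"linear": [0.032, 0.0007, -0.002], "delta_rot": [0, 0.3, 0], "fingers": 0.034},
    {"linear": [0.032, 0.0007, -0.002], "delta_rot": [0, 0, 0], "fingers": 0.034},
    {"linear": [0.01, 0, 0], "delta_rot": [0, 0, 0], "fingers": 0.034},
    {"linear": [0, 0, 0], "delta_rot": [0, 0, 0], "fingers": 0.034},
    {"linear": [0, 0, 0], "delta_rot": [0, 0, 0], "fingers": 0.034},
  ],
)

```text
clock: 41.2
position: [0.6493, 0.1638, 0.1433]
ee_rot: [0.004, 1.0, 0.001, -0.001]
contact_force: [-1.0, 0.1, -2.4]
width: 0.043
```

send_rows(
  plan=[
    {"linear": [0, -0.002, 0.01], "delta_rot": [0.4, 0.1, 0.1], "fingers": 0.034},
    {"linear": [0, 0, 0.015], "delta_rot": [0, 0, 0], "fingers": 0.034},
    {"linear": [0, 0, 0.015], "delta_rot": [0, 0, 0], "fingers": 0.034},
    {"linear": [0, 0, 0.005], "delta_rot": [0, 0, 0], "fingers": 0.034},
    {"linear": [0, 0, 0], "delta_rot": [0, 0, 0], "fingers": 0.034},
    {"linear": [0, 0, 0], "delta_rot": [0, 0, 0], "fingers": 0.034},
  ],
)

```text
clock: 41.7
position: [0.6368, 0.1658, 0.091]
ee_rot: [0.001, 1.0, 0.001, -0.009]
contact_force: [0.9, -0.2, -1.0]
width: 0.0431
```

send_rows(
  plan=[
    {"linear": [0.0122, 0, -0.002], "delta_rot": [0.1, 1.0, 0.1], "fingers": 0.034},
    {"linear": [0, 0, 0], "delta_rot": [0, 0, 0], "fingers": 0.034},
    {"linear": [0, 0, 0], "delta_rot": [0, 0, 0], "fingers": 0.034},
    {"linear": [0, 0, 0], "delta_rot": [0, 0, 0], "fingers": 0.034},
  ],
)

```text
clock: 42.03
position: [0.6506, 0.1664, 0.0959]
ee_rot: [-0.0, 1.0, -0.0, 0.003]
contact_force: [-0.1, -0.4, -1.7]
width: 0.0432
```

```bash
python3 - <<'E'
from h import *
s=manip.get_state();z=s["position"][2]-.009;print(s["position"],s["ee_rot"],z)
for n in CI:
  manip.get_image(n)
  for t,zz in(("ring_small_mid",z),("ring_large_mid",.01)):
   for d in manip.masks_of(t,n):
    b=mbox(d["pixels"]);q,f=fit(S[t],{n:b},zz,[.648,.166])
    if q[0]>.55:print(n,t,b,round(d["p"],2),q,f)
save("s13.png","scene",(230,230,350,350),5)
E
```

```text
[0.65064142 0.16635883 0.09591876] [-4.08945092e-04  9.99996015e-01 -1.67636082e-04  2.78839195e-03] 0.08691875616646866
scene ring_small_mid [269.5 261.5 289.5 285.5] 0.63 [0.64882152 0.16549301] [-1.62086141 -0.41419577  1.64011598  0.29811439]
scene ring_large_mid [197.5 224.5 255.5 261.5] 0.68 [ 0.64966684 -0.05813477] [ 15.73406998   6.3274687  -15.97815343  -4.79027093]
scene ring_large_mid [265.5 284.5 294.5 314.5] 0.61 [0.64900434 0.165215  ] [-0.02090268 -0.61285844  0.02021647  0.55500069]
top ring_small_mid [195.5 154.5 200.5 166.5] 0.42 [0.64801254 0.15082119] [-7.27020336 -4.01249194  7.40861014  4.00262971]
top ring_large_mid [192.5 156.5 207.5 178.5] 0.62 [0.64743439 0.15766034] [-4.4786692  -1.1911404   4.57979807  1.16933356]
```

View pics/s13.png

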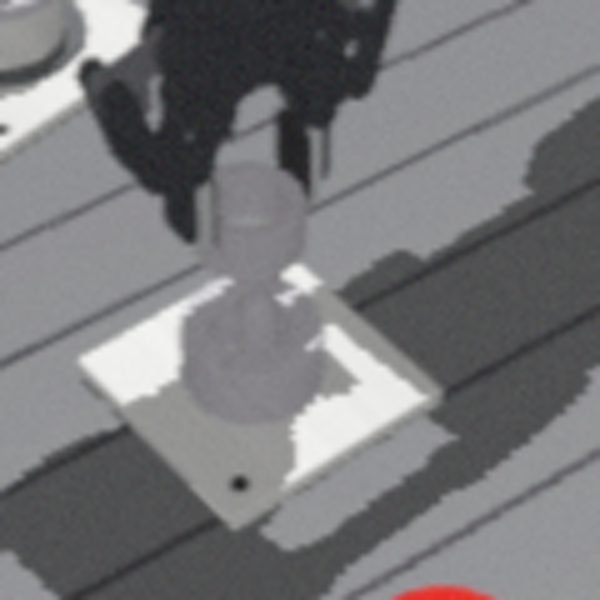

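send_rows(
  plan=[
    {"linear": [-0.001, 0, 0.006], "delta_rot": [0, -0.3, 0], "fingers": 0.034},
    {"linear": [0, 0, 0.008], "delta_rot": [0, 0, 0], "fingers": 0.034},
    {"linear": [0, 0, 0.008], "delta_rot": [0, 0, 0], "fingers": 0.034},
    {"linear": [0, 0, 0.003], "delta_rot": [0, 0, 0], "fingers": 0.034},
    {"linear": [0, 0, 0], "delta_rot": [0, 0, 0], "fingers": 0.034},
    {"linear": [0, 0, 0], "delta_rot": [0, 0, 0], "fingers": 0.034},
  ],
)

```text
clock: 42.88
position: [0.6475, 0.1661, 0.0657]
ee_rot: [-0.0, 1.0, -0.0, -0.003]
contact_force: [-1.0, 0.7, -1.9]
width: 0.043
```

send_rows(
  plan=[
    {"linear": [0.0015, 0, 0.003], "delta_rot": [0, 0.3, 0], "fingers": 0.034},
    {"linear": [0, 0, 0.004], "delta_rot": [0, 0, 0], "fingers": 0.034},
    {"linear": [0, 0, 0.004], "delta_rot": [0, 0, 0], "fingers": 0.034},
    {"linear": [0, 0, 0.002], "delta_rot": [0, 0, 0], "fingers": 0.034},
    {"linear": [0, 0, 0], "delta_rot": [0, 0, 0], "fingers": 0.034},
    {"linear": [0, 0, 0], "delta_rot": [0, 0, 0], "fingers": 0.034},
  ],
)

```text
clock: 43.38
position: [0.6495, 0.1662, 0.0514]
ee_rot: [-0.0, 1.0, -0.0, 0.0]
contact_force: [0.1, 0.2, -1.6]
width: 0.0429
```

send_rows(
  plan=[
    {"linear": [0, 0, 0.0015], "delta_rot": [0, 0.1, 0], "fingers": 0.034},
    {"linear": [0, 0, 0.001], "delta_rot": [0, 0, 0], "fingers": 0.034},
    {"linear": [0, 0, 0.001], "delta_rot": [0, 0, 0], "fingers": 0.034},
    {"linear": [0, 0, 0], "delta_rot": [0, 0, 0], "fingers": 0.034},
  ],
)

```text
clock: 43.72
position: [0.6499, 0.1662, 0.0496]
ee_rot: [-0.0, 1.0, -0.0, 0.002]
contact_force: [-0.2, 0.4, -1.4]
width: 0.0431
```

send_rows(
  plan=[
    {"linear": [0, 0, 0.001], "delta_rot": [0, -0.2, 0], "fingers": 0.034},
    {"linear": [0, 0, 0.001], "delta_rot": [0, 0, 0], "fingers": 0.034},
    {"linear": [0, 0, 0], "delta_rot": [0, 0, 0], "fingers": 0.034},
  ],
)

```text
clock: 43.97
position: [0.6502, 0.1663, 0.0494]
ee_rot: [-0.0, 1.0, -0.0, 0.001]
contact_force: [-0.1, 0.5, -1.0]
width: 0.0431
```

Seated at the expected height (.0494). Release and back off clear of both cameras.

send_rows(
  plan=[
    {"linear": [0, 0, 0], "delta_rot": [0, 0, 0], "fingers": 0.05},
    {"linear": [0, 0, 0], "delta_rot": [0, 0, 0], "fingers": 0.075},
    {"linear": [0, 0, 0], "delta_rot": [0, 0, 0], "fingers": 0.075},
    {"linear": [0, 0, 0], "delta_rot": [0, 0, 0], "fingers": 0.075},
    {"linear": [0, 0, -0.01], "delta_rot": [0, 0, 0], "fingers": 0.075},
    {"linear": [0, 0, -0.02], "delta_rot": [0, 0, 0], "fingers": 0.075},
    {"linear": [0, 0, -0.03], "delta_rot": [0, 0, 0], "fingers": 0.075},
    {"linear": [0, 0, -0.03], "delta_rot": [0, 0, 0], "fingers": 0.075},
    {"linear": [0, 0, -0.03], "delta_rot": [0, 0, 0], "fingers": 0.075},
    {"linear": [0, 0, 0], "delta_rot": [0, 0, 0], "fingers": 0.075},
  ],
)

```text
clock: 44.8
position: [0.6497, 0.1661, 0.1741]
ee_rot: [-0.0, 1.0, -0.0, -0.001]
contact_force: [0.4, -0.3, 1.1]
width: 0.0752
```

send_rows(
  plan=[
    {"linear": [-0.03, -0.015, 0], "delta_rot": [0, 0, 0], "fingers": 0.075},
    {"linear": [-0.03, -0.015, 0], "delta_rot": [0, 0, 0], "fingers": 0.075},
    {"linear": [-0.03, -0.015, 0], "delta_rot": [0, 0, 0], "fingers": 0.075},
    {"linear": [-0.03, -0.015, 0], "delta_rot": [0, 0, 0], "fingers": 0.075},
    {"linear": [-0.03, -0.015, 0], "delta_rot": [0, 0, 0], "fingers": 0.075},
    {"linear": [-0.03, -0.015, 0], "delta_rot": [0, 0, 0], "fingers": 0.075},
    {"linear": [-0.03, -0.015, 0], "delta_rot": [0, 0, 0], "fingers": 0.075},
    {"linear": [0, 0, 0], "delta_rot": [0, 0, 0], "fingers": 0.075},
    {"linear": [0, 0, 0], "delta_rot": [0, 0, 0], "fingers": 0.075},
    {"linear": [0, 0, 0], "delta_rot": [0, 0, 0], "fingers": 0.075},
  ],
)

```text
clock: 45.63
position: [0.4352, 0.2744, 0.18]
ee_rot: [-0.002, 1.0, -0.002, 0.008]
contact_force: [-0.1, 0.1, -0.6]
width: 0.0752
```

```bash
python3 - <<'E'
from h import *
s=manip.get_state();print(s["position"],s["clock"])
for n in CI:
  manip.get_image(n)
  for t,zz in(("ring_small_mid",.04),("cap_mid",.076),("lens_mid",0)):
   for d in manip.masks_of(t,n):
    b=mbox(d["pixels"]);q,f=fit(S[t],{n:b},zz)
    if abs(f).max()<3:print(n,t,b,round(d["p"],2),q,f)
a=manip.get_image("scene")[160:340,180:360];b=manip.get_image("top")[110:290,170:350]
cv2.imwrite("pics/s14.png",cv2.cvtColor(cv2.resize(np.hstack([a,b]),None,fx=2.2,fy=2.2,interpolation=cv2.INTER_CUBIC),cv2.COLOR_RGB2BGR))
E
```

```text
[0.43521569 0.27442132 0.17996233] 45.6333
scene ring_small_mid [266.5 278.5 290.5 302.5] 0.68 [0.6517661  0.16450611] [ 0.66701872 -0.20714634 -0.67525991  0.2245122 ]
scene cap_mid [212.5 194.5 238.5 223.5] 0.76 [ 0.62569108 -0.09211344] [-0.04410187  0.09422069  0.04525826 -0.08856062]
scene lens_mid [265.5 172.5 279.5 195.5] 0.58 [ 0.41924392 -0.20306051] [-0.84771652 -1.49130394  0.86488485  1.34591644]
top ring_small_mid [184.5 156.5 208.5 179.5] 0.62 [0.6398327  0.16278234] [ 2.48382206  1.91146081 -2.5291152  -1.91275111]
top ring_small_mid [185.5 154.5 203.5 173.5] 0.51 [0.65071466 0.16808091] [-0.49559427 -0.10485702  0.50474577  0.10282426]
top cap_mid [280.5 153.5 305.5 179.5] 0.84 [ 0.62855799 -0.08887905] [ 0.77308055 -0.13283522 -0.74588288  0.14099478]
top lens_mid [328.5 241.5 345.5 258.5] 0.47 [ 0.41985804 -0.20156616] [-0.97842645 -0.20562588  0.93292903  0.20793382]
```

```bash
python3 -c "
from rig import manip
print(manip.sign_off())"
```

```text
the job is handed in; nothing more can be done
None
```

Both pallets are made up and the job is handed in at about 46 s of the 141 s. I placed the pieces in the order asked: riser, flange and cap on the pad, then the large and small setting rings on the post.

**What the last checks showed:**
- **Heights:** every piece stopped going down within about 1 mm of its expected seating height before I let go. The force reading itself did not show the contacts clearly.
- **Job pallet:** pictures after release showed the flange seated on the riser and the cap upright on top. By the last camera fit, the stack is about 4–7 mm from my estimate of the pad's middle at cap height. When I placed the riser, it fitted within about 2–3 mm.
- **Master pallet:** pictures showed the large ring flat on the plate. By the camera fits, the small ring sits on the post axis to within about 3 mm.
- **Lens:** it was unmoved within measuring error, at about (0.419, -0.202) both before and after.
- **Gripper:** it was open and well clear of everything when I handed in.

**What failed or disagreed:**
- **Finger length:** the fingertips reached about 20–30 mm less far ahead than stated. My first close on the riser missed above its rim, so I re-gripped lower and set the later placing heights from the measured grasp heights.
- **Cameras:** the two cameras differed by 2–3 mm in most fits, and up to about 6 mm in the last ones.
- **Last picture:** I could not view it because the viewer's 16-picture limit was reached, so the small ring's final state rests on the network fits and the height where it stopped.

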